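# Scrub out the used dosing cup and nest it with the clean one

### The job

Take the orange-handled long brush out of its steel holder and scrub out the used red cup with three full up-and-down strokes, each going right down to the cup's floor and back up to about the rim. Then hang the brush upright in its holder again, and after that nest the red cup, fully home and upright, in the clean blue cup, which stays standing on its round black tray. Keep the cups upright and the brush from falling, and leave the green cup and the other things where they are.

Things in the scene. Friction and masses are not known exactly. Their poses are not given: they have to be found in the camera images.
- brush: long brush, upright, 210 mm, about 130 g. From the bottom: bristle head 85 mm long (rigid core 20 mm across; bristles 29 mm across give no resistance), thin stem, orange guard disc 60 mm across at 120 to 125 mm, round orange handle 22 mm across from there to the top. Origin: centre of the lower tip; z along the axis to the handle. Starts hanging in the holder by its guard.
- brush_tip (a point): the brush's lower tip (same point as its origin)
- brush_grip (a point): point on the brush axis in the handle, 170 mm above the tip: the place to grip
- holder: fixed steel tube standing upright, open at the top, 130 mm tall, outer diameter 54 mm, inner 44 mm, on a foot disc 88 mm across and 6 mm thick. Origin: centre of the underside on the bench. The brush hangs in it with the guard disc on the rim, its tip then 10 mm above the bench.
- holder_rim (a point): centre of the holder's mouth, 130 mm above the bench
- tray: fixed round black rubber tray, 116 mm diameter, floor 6 mm above the bench, rim 12 mm. Origin: centre of its underside
- used_cup: the used RED cup, loose on the bench: an open stepped plastic cup (all three alike), 110 mm tall, wall 3 mm, about 100 g. It tapers outward from 38 mm across at the foot to 51 mm at 60 mm up, then a shoulder leads to a straight collar, 62 mm outside, 56 mm inside, up to the rim. Inner floor 5 mm up, 31 mm across. Origin: centre of underside, z along the axis. 
- used_cup_rim (a point): centre of the red cup's mouth, 110 mm above its underside. When nested, the red shoulder rests on the blue rim: its underside is then 50 mm above the blue one's and its whole 50 mm collar stays exposed
- clean_cup: the clean BLUE cup, loose on the tray: an open stepped plastic cup (all three alike), 110 mm tall, wall 3 mm, about 100 g. It tapers outward from 38 mm across at the foot to 51 mm at 60 mm up, then a shoulder leads to a straight collar, 62 mm outside, 56 mm inside, up to the rim. Inner floor 5 mm up, 31 mm across. Origin: centre of underside, z along the axis. 
- spare_cup: a GREEN cup, to leave alone, loose: an open stepped plastic cup (all three alike), 110 mm tall, wall 3 mm, about 100 g. It tapers outward from 38 mm across at the foot to 51 mm at 60 mm up, then a shoulder leads to a straight collar, 62 mm outside, 56 mm inside, up to the rim. Inner floor 5 mm up, 31 mm across. Origin: centre of underside, z along the axis. 
- jar: bystander: white grease jar with yellow cap, 72 mm diameter, 80 mm tall; origin centre of underside
- spray: bystander: blue and white spray can, 60 mm diameter, 190 mm tall; origin centre of underside
- driver: bystander: red-handled screwdriver lying on the bench, 200 mm long; origin under its middle
- chisel: bystander: dark steel chisel bit lying on the bench, 220 mm long; origin under its middle
- tape: bystander: black roll of tape lying flat, 80 mm diameter, 24 mm high; origin centre of underside
Mind the look-alikes: they are no part of the job. What is shaped like the brush but purple is not meant. There is more than one size of the used_cup; the job needs the smaller.

How it is judged:
By the outcome, as a careful person would: the job done as asked, in the order asked, and still so for the second after the job is handed in, with the robot touching nothing.
It also fails if it takes over 72 s, if anything falls off the work surface, if the arm or the gripper's body presses on something with over 40 N, if the wrist force passes 120 N, or if a joint passes its speed limit or range.

### The arm

A 7-joint arm with a two-finger parallel gripper is mounted at the origin on the work surface. World frame = base frame: x ahead of the robot, y to its left, z up, the work surface at z = 0. Lengths are in m, angles in rad, forces in N, time in s.
With the tool pointing down it reaches from about 0.425 to 1.025 m from the base axis. Payload 3.6 kg.
Tool frame: the origin (TCP) lies at the very end of the fingers, on their centre line; the grasp point (between the pads) lies manip.tcp_to_grasp behind it (manip.tcp_to_grasp is the distance from the TCP to the grasp point, in m); x points along the fingers, y is the direction in which the jaws open and shut, and the axes are right-handed (so a half turn about x gives the same grasp; the last joint's range is limited). The gripper opens to 85 mm and grips with 20 to 120 N. Pads are 22 mm wide; open, the fingers measure 114 mm over their backs; the gripper's body (76 mm by 85 mm) begins 54 mm behind the grasp point. The pads swing forward as they close: fully open they stand 13 mm farther back than shut.
Start: joints at [1.177, 0.591, 0.048, 1.609, -0.033, 0.943, -0.034], TCP at [0.214, -0.693, 0.192] pointing down, gripper open.
Joint ranges: [-2.69, 2.69], [-0.47, 2.24], [-1.27, 1.36], [0.19, 2.51], [-1.53, 4.68], [0.08, 2.07], [-3.09, 3.09]. Speed limits (rad/s): [2.57, 2.57, 3.14, 3.14, 3.14, 3.14, 3.14].

### API

Orientations are given as a unit quaternion [w, x, y, z].
In Python, from bench import manip gives the robot as it stands.
- The arm moves only by the tool drive_tool, never from a script. Its argument "motion" is a list of rows, each an object of numbers: "dx", "dy", "dz": the shift along the tool's x, y, z in mm; "wx", "wy", "wz": the turn, a rotation vector about the tool's x, y, z in degrees. In form: [{"dx": .., "dy": .., "dz": .., "wx": .., "wy": .., "wz": ..}, ...]. A call has exactly 5 rows; each row is the pose to reach, as a shift and turn from the pose commanded when the call began, along the tool's axes at that moment; what a row does not reach only later rows make up. A row lasts 1/8 s, in which the tool goes at most 62.5 mm and 10.7 degrees, less where a joint would pass 70% of its speed; a pose out of reach is approached as far as the arm can. A call with a gripper value outside its range is refused whole. "gripper" is the opening, from -1 (shut) to 1 (fully open), so that 0 is half open, set as the call begins (left out, the last holds). The fingers move at their own pace and stop on an object; "squeeze" is the grip in N (left out, the last holds). Time passes only in rows, so rows that repeat a pose let the fingers close, or fill a call up. It gives the time, the measured TCP pose, the force and the opening at its end, in the units of the state.
- manip.observe(): the state, without advancing time (a new reading comes with each control period).
- manip.grab_frame(name): name is "scene" or "top" or "wrist"; returns the picture (480x640x3 uint8, blue, green, red); there is no depth.
- manip.calibration(name): a dict with "fx", "fy", "cx", "cy" (pixels), "D" ([k1, k2, p1, p2, k3] as OpenCV has them; the pictures are not rectified), "R" (3x3) and "t" (3): a world point X has camera coordinates R X + t. Camera axes: x right, y down, z forward; pixel columns grow to the right and rows downward; lengths in m; the calibration is good to about 2 mm. A picture is of the moment at which its call begins: read the wrist's pose just before it. calibration takes no time and is no camera call; for the wrist camera it gives the pose at the moment of the call.
- manip.close_job(): hands the job in, once; it reports no verdict.
The state is a dict: "clock": time; "joint_positions": joint angles; "qd": joint speeds; "effort": joint torques, N m; "ee_pos": TCP position; "tool_rot": TCP orientation; "ft_force": force on the tool from outside, world axes, zero at the start; "moment": the same for the moment, N m; "grip_width": finger opening in m.
Only numpy, scipy, OpenCV 4.12 (cv2) and the standard library are available. Lean on these libraries where they do the work, as an engineer would, in place of code of your own. Each camera call takes 0.05 s, during which the arm holds its last target. There are 200 camera calls.

## Working session

There is one attempt and no reset: what is moved stays moved. The work goes in short steps, Python scripts to look and compute and a tool call to move; the robot and the scene stay as the last step left them, time stands still between calls to the robot, and variables do not carry over. Pictures are saved under pics/ and viewed, about 8 in all and at most 12, crops included, and the job is handed in when it is done.

Besides the shell and the picture viewer there is one more tool, called as a command line: name --argument value ..., lists and objects as JSON in quotes. drive_tool: Moves the arm, as the interface text tells. Its arguments: {"type":"object","properties":{"motion":{"type":"array","items":{"type":"object","properties":{"dx":{"type":"number"},"dy":{"type":"number"},"dz":{"type":"number"},"wx":{"type":"number"},"wy":{"type":"number"},"wz":{"type":"number"}}}},"gripper":{"type":"number"},"squeeze":{"type":"number"}},"required":["motion"]}

```bash
ls; mkdir -p pics
python3 - <<'E'
from bench import manip
import cv2
s=manip.observe(); print(s['clock'],s['ee_pos'],s['tool_rot'],s['grip_width'],manip.tcp_to_grasp)
for n in('scene','top'):
    cv2.imwrite(f'pics/{n}0.png',manip.grab_frame(n)); c=manip.calibration(n); print(n,c)
E
```

```text
pics
0.0 [ 0.2138425  -0.69179897  0.19093352] [-0.10485437 -0.69900898 -0.10639923  0.69933626] 0.08507867725769941 0.0187
scene {'fx': 601.1714978009268, 'fy': 601.1714978009268, 'cx': 321.52340323676907, 'cy': 240.0063145973448, 'D': array([-0.04067263,  0.        ,  0.        ,  0.        ,  0.        ]), 'R': array([[ 0.53108789,  0.84724081,  0.01134291],
       [ 0.72361026, -0.44654475, -0.52629457],
       [-0.44083313,  0.28771652, -0.85022665]]), 't': array([-0.3107085 , -0.29736016,  1.80374017])}
top {'fx': 453.2148011191248, 'fy': 453.2148011191248, 'cx': 323.42207927208324, 'cy': 240.19682967663715, 'D': array([0.00227767, 0.        , 0.        , 0.        , 0.        ]), 'R': array([[ 0.0110012 , -0.99993   ,  0.00435538],
       [-0.97104491, -0.01172272, -0.23860924],
       [ 0.23864359, -0.00160428, -0.9711059 ]]), 't': array([0.01249737, 0.54071444, 1.04239651])}
```

View pics/scene0.png

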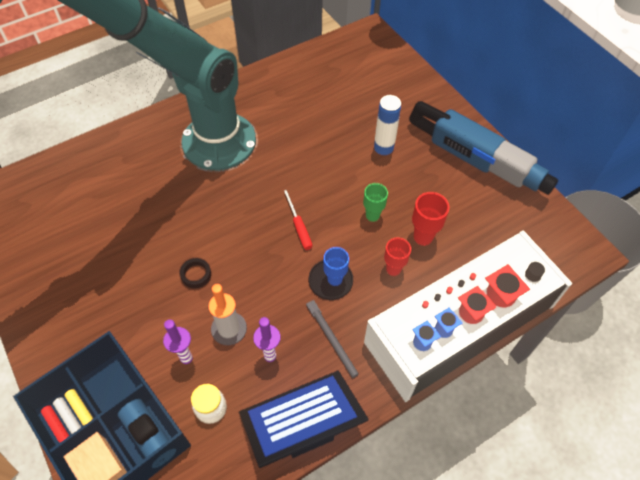

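View pics/top0.png

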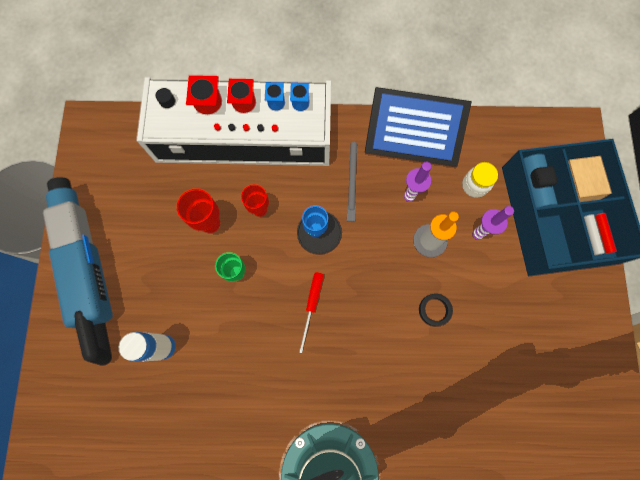

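The scene shows the orange brush in its steel tube at scene (222,300) / top (447,222). The small red cup is at scene (396,255) / top (255,199), and the blue cup on its tray is at scene (335,265) / top (315,220).

Look-alikes:
- Purple brushes at top (418,180) and (493,222): rejected on colour.
- Large red cup at top (198,210): rejected on size.
- Green cup at top (230,266): rejected on colour.

```bash
cat > h.py <<'E'
import numpy as np, cv2
from scipy.optimize import least_squares
from scipy.spatial.transform import Rotation as Rn
from bench import manip
def cast(c,uv,z):
    K=np.array([[c['fx'],0,c['cx']],[0,c['fy'],c['cy']],[0,0,1]])
    p=cv2.undistortPoints(np.float64(uv).reshape(-1,1,2),K,np.array(c['D'])).reshape(-1,2)
    R=np.array(c['R']); C=-R.T@c['t']; d=np.c_[p,np.ones(len(p))]@R
    return (C+d*((z-C[2])/d[:,2])[:,None])[:,:2],C
def proj(c,X):
    K=np.array([[c['fx'],0,c['cx']],[0,c['fy'],c['cy']],[0,0,1]])
    return cv2.projectPoints(np.float64(X).reshape(-1,1,3),cv2.Rodrigues(np.array(c['R']))[0],np.float64(c['t']),K,np.array(c['D']))[0].reshape(-1,2)
HUE={'red':[(0,6),(174,180)],'blue':[(105,125)],'green':[(50,80)],'orange':[(8,19)]}
def mask(im,col,s=150,v=60):
    h=cv2.cvtColor(im,cv2.COLOR_BGR2HSV)
    m=sum(cv2.inRange(h,(a,s,v),(b,255,255)) for a,b in HUE[col])
    return m.astype(np.uint8)
def blob(m,uv):
    n,l,st,ce=cv2.connectedComponentsWithStats(m)
    i=min((k for k in range(1,n) if st[k,4]>40),key=lambda k:np.hypot(*(ce[k]-uv)))
    return (l==i).astype(np.uint8),st[i]
def rim(c,b,z,r):
    """far-side outline cast on plane z, robust circle of known radius"""
    k=max(cv2.findContours(b,0,cv2.CHAIN_APPROX_NONE)[0],key=len).reshape(-1,2)
    P,C=cast(c,k,z); 
    away=P.mean(0)-C[:2]; away/=np.hypot(*away)
    m=P[np.argmax(P@away)]-away*r
    for _ in range(8):
        Q=P[((P-m)@away>0)]
        s=least_squares(lambda q:np.hypot(*(Q-q).T)-r,m,loss='cauchy',f_scale=.001); m=s.x
    return m,np.median(abs(s.fun))*1e3
E
cat > m.py <<'E'
from h import *
ims={n:manip.grab_frame(n) for n in('scene','top')}
J=[('red','red',.11,.031,(396,255),(255,199)),('redL','red',.11,.031,(430,215),(198,210)),('blue','blue',.116,.031,(335,265),(315,220)),('green','green',.11,.031,(375,200),(230,266)),('guard','orange',.135,.030,(222,300),(447,225))]
for nm,col,z,r,a,b in J:
    for n,uv in zip(('scene','top'),(a,b)):
        c=manip.calibration(n);bl,st=blob(mask(ims[n],col),uv)
        print(nm,n,st,*rim(c,bl,z,r))
t=cv2.resize(ims['top'][130:290,160:520],None,fx=2.2,fy=2.2,interpolation=2)
cv2.imwrite('pics/crop1.png',t)
for n,uv in(('scene',(218,287)),('top',(454,216))): print('handle top',n,cast(manip.calibration(n),[uv],.22)[0])
E
python3 m.py
python3 - <<'E'
from h import *
s=manip.observe();print(Rn.from_quat(np.roll(s['tool_rot'],-1)).as_matrix().round(3))
E
```

```text
red scene [384 237  28  39 832] [0.63471969 0.19202621] 0.5642199644733583
red top [241 184  28  33 682] [0.63556937 0.18723395] 0.6154837624502523
redL scene [ 412  191   38   55 1541] [0.56543701 0.35144142] 2.186805803213718
redL top [ 177  188   43   45 1448] [0.62150736 0.33547282] 2.630946331917402
blue scene [324 248  24  37 674] [0.58535783 0.03949348] 1.1542620260539902
blue top [302 206  26  31 450] [0.57781115 0.03880781] 5.167107987460416
[[-0.001  0.295 -0.955]
 [ 0.001 -0.955 -0.295]
 [-1.    -0.001  0.   ]]Traceback (most recent call last):
  File "m.py", line 6, in <module>
    c=manip.calibration(n);bl,st=blob(mask(ims[n],col),uv)
                                 ~~~~^^^^^^^^^^^^^^^^^^^^^
  File "h.py", line 20, in blob
    i=min((k for k in range(1,n) if st[k,4]>40),key=lambda k:np.hypot(*(ce[k]-uv)))
ValueError: min() iterable argument is empty
```

```bash
sed -i "s/'blue':\[(105,125)\]/'blue':[(98,125)]/; s/'green':\[(50,80)\]/'green':[(45,90)]/; s/s=150,v=60/s=130,v=40/" h.py; sed -i "s/>40),key/>15),key/" h.py
python3 m.py
python3 - <<'E'
from h import *
im=cv2.cvtColor(cv2.imread('pics/top0.png'),40)
print(im[266,222:240:4],im[220,304:328:5],im[150+54:150+84:6,454])
E
```

```text
red scene [384 237  28  40 838] [0.63454312 0.19191021] 0.5135618965186988
red top [241 184  28  33 681] [0.63597989 0.18724378] 0.6872455331388034
redL scene [ 412  191   38   55 1541] [0.56543701 0.35144142] 2.1868058010289135
redL top [ 177  188   43   45 1452] [0.62157823 0.3357266 ] 2.3271483730246816
blue scene [323 248  26  38 721] [0.58381133 0.04033634] 0.8400523428217788
blue top [302 206  27  31 649] [0.58021103 0.03934906] 0.5810302657464419
green scene [365 193  21  11 155] [0.49029015 0.2152867 ] 3.735773844966619
green top [215 252  30  30 677] [0.46732921 0.23704313] 0.6685100843428909
guard scene [185 265  21  16 260] [ 0.45914294 -0.27110221] 0.9771147924721828
guard top [425 299  21  22 363] [ 0.3655479  -0.22070705] 1.4937900472437542
handle top scene [[ 0.55724654 -0.24995602]]
handle top top [[ 0.55879944 -0.25767728]]
[[ 69 213 147]
 [ 68 207 116]
 [ 68 208 124]
 [ 68 205 152]
 [ 69 217 161]] [[105 212 150]
 [106 213 147]
 [105 214 162]
 [105 211 168]
 [104 214 214]] [[ 13 173 150]
 [ 12 172 144]
 [ 19 255 255]
 [ 16 255 201]
 [ 19 255 255]]
```

View pics/crop1.png

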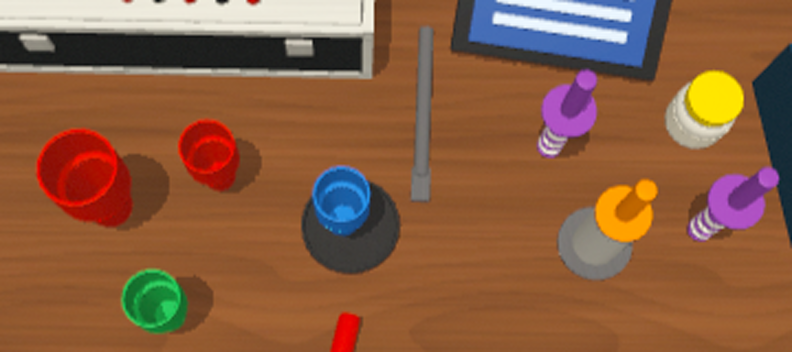

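The crop confirms the choices: orange brush (guard at 624,213), small red cup (208,158), and blue cup on the tray. Next I'll measure the guard with a tighter orange mask.

Run:
```python
from h import *
for n,uv,ht in(('scene',(222,300),(218,289)),('top',(447,225),(454,216))):
    im=cv2.imread(f'pics/{n}0.png');c=manip.calibration(n)
    b,st=blob(mask(im,'orange',s=215),uv); print(n,st,*rim(c,b,.135,.03))
    k=max(cv2.findContours(b,0,1)[0],key=len).reshape(-1,2)
    v,u=np.nonzero(b); i=np.argmin(v); print('top px',u[i],v[i])
    # tray, holder
    if n=='top':
        cast1=lambda uv,z:cast(c,[uv],z)[0]
        print('tray edges',cast1((297,236),.012),cast1((341,236),.012))
        # foot left/right/bottom (crop/2.2+off)
        print('foot',cast1((160+557/2.2,130+245/2.2),.006),cast1((160+632/2.2,130+250/2.2),.006),cast1((160+595/2.2,130+278/2.2),.006))
        t=np.array([444,222]); 
c=manip.calibration('wrist'); s=manip.observe(); R=np.array(c['R']);print(c['fx'],-R.T@c['t']-s['ee_pos'],R)
```

```text
Traceback (most recent call last):
  File "h.py", line 20, in blob
    i=min((k for k in range(1,n) if st[k,4]>15),key=lambda k:np.hypot(*(ce[k]-uv)))
ValueError: min() iterable argument is empty
```

```bash
sed -i "s/(8,19)/(8,24)/" h.py
python3 - <<'E'
from h import *
for n,uv in(('scene',(222,300)),('top',(447,225))):
    im=cv2.imread(f'pics/{n}0.png');c=manip.calibration(n)
    if n=='scene': print(cv2.cvtColor(im,40)[285:312:5,220])
    b,st=blob(mask(im,'orange',s=200,v=120),uv); print(n,st,*rim(c,b,.135,.03))
    if n=='top':
        f=lambda u,v,z:cast(c,[(160+u/2.2,130+v/2.2)],z)[0]
        print('foot',f(557,245,.006),f(632,250,.006),f(595,278,.006))
        print('tray',f(302,228,.012),f(400,228,.012),f(350,272,.012))
c=manip.calibration('wrist'); s=manip.observe(); R=np.array(c['R']);print(c['fx'],-R.T@c['t']-s['ee_pos'],R)
E
```

```text
[[ 12 178 244]
 [ 15 170 253]
 [ 10 193 209]
 [ 10 192 214]
 [ 10 192 215]
 [ 11 190 233]]Traceback (most recent call last):
  File "<stdin>", line 5, in <module>
  File "h.py", line 20, in blob
    i=min((k for k in range(1,n) if st[k,4]>15),key=lambda k:np.hypot(*(ce[k]-uv)))
ValueError: min() iterable argument is empty
```

Run:
```python
from h import *
for n,uv,s,v in(('scene',(222,300),140,190),('top',(447,225),200,120)):
    im=cv2.imread(f'pics/{n}0.png');c=manip.calibration(n)
    b,st=blob(mask(im,'orange',s=s,v=v),uv); print(n,st,*rim(c,b,.135,.03))
    if n=='top':
        f=lambda u,v,z:cast(c,[(160+u/2.2,130+v/2.2)],z)[0]
        print('foot',f(557,245,.006),f(632,250,.006),f(595,278,.006))
        print('tray',f(302,228,.012),f(400,228,.012),f(350,272,.012))
c=manip.calibration('wrist'); s=manip.observe(); R=np.array(c['R']);print(c['fx'],-R.T@c['t']-s['ee_pos'],R)
```

```text
scene [208 283  28  35 658] [ 0.51948015 -0.26190755] 3.0054775460603422
top [431 211  28  29 609] [ 0.57509389 -0.26299141] 3.484181768711455
foot [[ 0.55483428 -0.21295194]] [[ 0.54986383 -0.30064986]] [[ 0.51584073 -0.2557522 ]]
tray [[0.57024083 0.08614349]] [[ 0.57163309 -0.02854068]] [[0.51828306 0.0292853 ]]
368.00602786761834 [0.07397362 0.02177566 0.18155758] [[ 0.29446338 -0.9556619  -0.00128269]
 [-0.91145236 -0.28124432  0.30026026]
 [-0.28730804 -0.08724654 -0.95385645]]
```

drive_tool --motion '[{"dx": -25}, {"dx": -60}, {"dx": -90, "dy": -5, "dz": -10}, {"dx": -110, "dy": -20, "dz": -30}, {"dx": -120, "dy": -45, "dz": -65}]' --gripper 1 --squeeze 50

```text
schema error: expected keys dx, dy, dz, wx, wy, wz
```

drive_tool --motion '[{"dy": -30, "dz": -45}, {"dy": -60, "dz": -88}, {"dy": -90, "dz": -132}, {"dy": -120, "dz": -176}, {"dy": -150, "dz": -220}]'

```text
schema error: expected keys dx, dy, dz, wx, wy, wz
```

drive_tool --motion '[{"dy": -30, "dz": -44}, {"dy": -60, "dz": -88}, {"dy": -90, "dz": -130}, {"dy": -110, "dz": -160}, {"dy": -120, "dz": -173}]'

```text
schema error: expected keys dx, dy, dz, wx, wy, wz
```

```bash
cat >> h.py <<'E'
def tooldelta(w):
    s=manip.observe();R=Rn.from_quat(np.roll(s['tool_rot'],-1)).as_matrix();return (R.T@np.array(w)*1e3).round(1)
def goto(p):
    s=manip.observe();print('ee',s['ee_pos'].round(4),'clock',round(s['clock'],2),'F',np.round(s['ft_force'],1),'w',round(s['grip_width'],4),'delta tool mm',tooldelta(np.array(p)-s['ee_pos']))
E
python3 - <<'E'
from h import *
goto((.559,-.256,.31))
cv2.imwrite('pics/w1.png',manip.grab_frame('wrist'))
t=manip.calibration('top')
print('purple tops',cast(t,[(427,166),(509,211)],.21)[0])
E
```

```text
ee [ 0.214  -0.6924  0.1917] clock 0.3 F [-0.7 -0.4 -0.7] w 0.0852 delta tool mm [-118.1 -315.1 -458.5]
purple tops [[ 0.67634078 -0.20770745]
 [ 0.57455892 -0.37985752]]
```

View pics/w1.png

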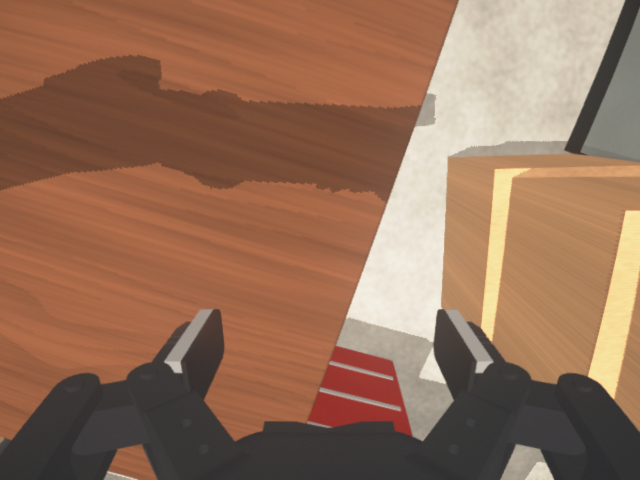

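That was refused because all six keys are needed. The wrist view shows only bench, with the fingers at about (325,340). Re-issuing with every key.

drive_tool --motion '[{"dx": -25, "dy": 0, "dz": 0, "wx": 0, "wy": 0, "wz": 0}, {"dx": -60, "dy": 0, "dz": 0, "wx": 0, "wy": 0, "wz": 0}, {"dx": -90, "dy": -5, "dz": -10, "wx": 0, "wy": 0, "wz": 0}, {"dx": -110, "dy": -20, "dz": -30, "wx": 0, "wy": 0, "wz": 0}, {"dx": -120, "dy": -45, "dz": -65, "wx": 0, "wy": 0, "wz": 0}]' --gripper 1 --squeeze 50

```text
clock: 0.98
ee_pos: [0.2628, -0.6303, 0.3133]
tool_rot: [-0.105, -0.699, -0.104, 0.699]
ft_force: [1.5, 1.0, 0.3]
grip_width: 0.0853
```

drive_tool --motion '[{"dx": 0, "dy": -30, "dz": -45, "wx": 0, "wy": 0, "wz": 0}, {"dx": 0, "dy": -60, "dz": -88, "wx": 0, "wy": 0, "wz": 0}, {"dx": 0, "dy": -90, "dz": -132, "wx": 0, "wy": 0, "wz": 0}, {"dx": 0, "dy": -120, "dz": -176, "wx": 0, "wy": 0, "wz": 0}, {"dx": 0, "dy": -150, "dz": -220, "wx": 0, "wy": 0, "wz": 0}]'

```text
clock: 1.6
ee_pos: [0.4299, -0.4187, 0.3119]
tool_rot: [-0.106, -0.699, -0.107, 0.699]
ft_force: [0.3, 0.1, 0.4]
grip_width: 0.0856
```

drive_tool --motion '[{"dx": 0, "dy": -30, "dz": -44, "wx": 0, "wy": 0, "wz": 0}, {"dx": 0, "dy": -60, "dz": -88, "wx": 0, "wy": 0, "wz": 0}, {"dx": 0, "dy": -90, "dz": -130, "wx": 0, "wy": 0, "wz": 0}, {"dx": 0, "dy": -110, "dz": -160, "wx": 0, "wy": 0, "wz": 0}, {"dx": 0, "dy": -120, "dz": -173, "wx": 0, "wy": 0, "wz": 0}]'

```text
clock: 2.22
ee_pos: [0.5597, -0.2522, 0.3118]
tool_rot: [-0.107, -0.699, -0.108, 0.699]
ft_force: [0.1, -0.6, 1.0]
grip_width: 0.0856
```

Run:
```python
from h import *
goto((.559,-.256,.31)); print(manip.observe()['tool_rot'])
cv2.imwrite('pics/w2.png',manip.grab_frame('wrist'))
```

```text
ee [ 0.5597 -0.2522  0.3118] clock 2.23 F [ 0.1 -0.6  1. ] w 0.0856 delta tool mm [1.8 3.4 1.8]
[-0.10691982 -0.69877953 -0.10810464  0.69899121]
```

View pics/w2.png

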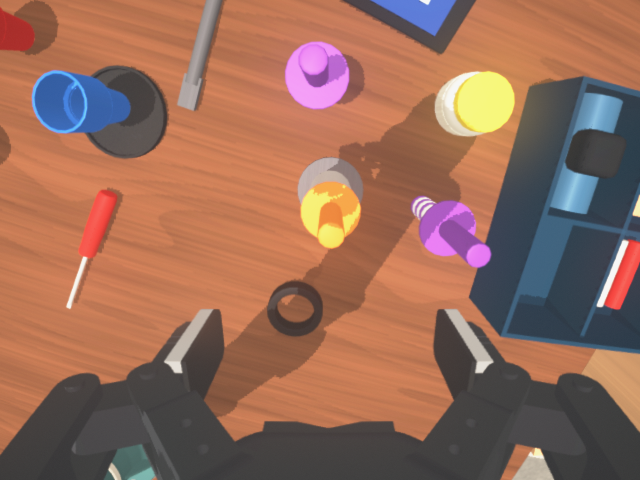

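The wrist view shows the orange handle top at (331,235), the guard at (330,211) and the foot disc at (330,188). The two purple brushes are well clear.

Run:
```python
from h import *
c=manip.calibration('wrist'); im=cv2.imread('pics/w2.png')
h=cv2.cvtColor(im,40); m=cv2.inRange(h,(8,120,200),(32,255,255)); b,st=blob(m,(330,215)); print(st)
f=lambda u,v,z:print(cast(c,[(u,v)],z)[0],z)
f(331,235,.22);f(330.5,211,.135);f(330.5,188,.006)
k=max(cv2.findContours(b,0,cv2.CHAIN_APPROX_NONE)[0],key=len).reshape(-1,2)
k=k[k[:,1]<212];P,_=cast(c,k,.135)
s=least_squares(lambda q:np.hypot(*(P-q).T)-.03,P.mean(0),loss='cauchy',f_scale=.001);print('guard',s.x,np.median(abs(s.fun)))
for r in(.02,.025,.03):pass
goto((.559,-.256,.161))
```

```text
[283 298   7   3  17]
[[ 0.55920925 -0.25440819]] 0.22
[[ 0.55940506 -0.25420549]] 0.135
[[ 0.56221765 -0.2537183 ]] 0.006Traceback (most recent call last):
  File "<stdin>", line 7, in <module>
  File "h.py", line 7, in cast
    p=cv2.undistortPoints(np.float64(uv).reshape(-1,1,2),K,np.array(c['D'])).reshape(-1,2)
      ~~~~~~~~~~~~~~~~~~~^^^^^^^^^^^^^^^^^^^^^^^^^^^^^^^^^^^^^^^^^^^^^^^^^^^
cv2.error: OpenCV(4.12.0) /io/opencv/modules/calib3d/src/undistort.dispatch.cpp:347: error: (-215:Assertion failed) CV_IS_MAT(_src) && CV_IS_MAT(_dst) && (_src->rows == 1 || _src->cols == 1) && (_dst->rows == 1 || _dst->cols == 1) && _src->cols + _src->rows - 1 == _dst->rows + _dst->cols - 1 && (CV_MAT_TYPE(_src->type) == CV_32FC2 || CV_MAT_TYPE(_src->type) == CV_64FC2) && (CV_MAT_TYPE(_dst->type) == CV_32FC2 || CV_MAT_TYPE(_dst->type) == CV_64FC2) in function 'cvUndistortPointsInternal'
```

Three casts agree: the brush axis is at (0.559, -0.2545). Descending and gripping.

drive_tool --motion '[{"dx": 15, "dy": 1, "dz": 1, "wx": 0, "wy": 0, "wz": 0}, {"dx": 40, "dy": 2, "dz": 1, "wx": 0, "wy": 0, "wz": 0}, {"dx": 65, "dy": 2, "dz": 1, "wx": 0, "wy": 0, "wz": 0}, {"dx": 85, "dy": 2, "dz": 1, "wx": 0, "wy": 0, "wz": 0}, {"dx": 105, "dy": 2, "dz": 1, "wx": 0, "wy": 0, "wz": 0}]'

```text
clock: 2.9
ee_pos: [0.5555, -0.2615, 0.2052]
tool_rot: [-0.104, -0.698, -0.104, 0.7]
ft_force: [-0.4, -0.5, 1.2]
grip_width: 0.0857
```

drive_tool --motion '[{"dx": 15, "dy": 0, "dz": 0, "wx": 0, "wy": 0, "wz": 0}, {"dx": 28, "dy": 0, "dz": 0, "wx": 0, "wy": 0, "wz": 0}, {"dx": 40, "dy": 0, "dz": 0, "wx": 0, "wy": 0, "wz": 0}, {"dx": 46, "dy": 0, "dz": 0, "wx": 0, "wy": 0, "wz": 0}, {"dx": 46, "dy": 0, "dz": 0, "wx": 0, "wy": 0, "wz": 0}]'

```text
clock: 3.52
ee_pos: [0.5582, -0.2586, 0.1608]
tool_rot: [-0.106, -0.699, -0.106, 0.699]
ft_force: [-0.0, 0.2, 0.1]
grip_width: 0.085
```

drive_tool --motion '[{"dx": 0, "dy": 0, "dz": 0, "wx": 0, "wy": 0, "wz": 0}, {"dx": 0, "dy": 0, "dz": 0, "wx": 0, "wy": 0, "wz": 0}, {"dx": 0, "dy": 0, "dz": 0, "wx": 0, "wy": 0, "wz": 0}, {"dx": 0, "dy": 0, "dz": 0, "wx": 0, "wy": 0, "wz": 0}, {"dx": 0, "dy": 0, "dz": 0, "wx": 0, "wy": 0, "wz": 0}]' --gripper -1 --squeeze 60

```text
clock: 4.15
ee_pos: [0.5584, -0.2582, 0.1614]
tool_rot: [0.106, 0.699, 0.106, -0.699]
ft_force: [-0.9, 0.8, 2.3]
grip_width: 0.02
```

drive_tool --motion '[{"dx": 0, "dy": 0, "dz": 0, "wx": 0, "wy": 0, "wz": 0}, {"dx": 0, "dy": 0, "dz": 0, "wx": 0, "wy": 0, "wz": 0}, {"dx": 0, "dy": 0, "dz": 0, "wx": 0, "wy": 0, "wz": 0}, {"dx": 0, "dy": 0, "dz": 0, "wx": 0, "wy": 0, "wz": 0}, {"dx": 0, "dy": 0, "dz": 0, "wx": 0, "wy": 0, "wz": 0}]'

```text
clock: 4.78
ee_pos: [0.5585, -0.2583, 0.1613]
tool_rot: [0.106, 0.699, 0.106, -0.699]
ft_force: [-1.3, 1.9, 4.5]
grip_width: 0.0195
```

drive_tool --motion '[{"dx": -8, "dy": 0, "dz": 0, "wx": 0, "wy": 0, "wz": 0}, {"dx": -25, "dy": 0, "dz": 0, "wx": 0, "wy": 0, "wz": 0}, {"dx": -45, "dy": 0, "dz": 0, "wx": 0, "wy": 0, "wz": 0}, {"dx": -70, "dy": 0, "dz": 0, "wx": 0, "wy": 0, "wz": 0}, {"dx": -95, "dy": 0, "dz": 0, "wx": 0, "wy": 0, "wz": 0}]'

```text
clock: 5.4
ee_pos: [0.5582, -0.2594, 0.2577]
tool_rot: [0.106, 0.699, 0.105, -0.699]
ft_force: [-0.1, 0.2, -1.1]
grip_width: 0.0194
```

drive_tool --motion '[{"dx": -25, "dy": 0, "dz": 0, "wx": 0, "wy": 0, "wz": 0}, {"dx": -50, "dy": 0, "dz": 0, "wx": 0, "wy": 0, "wz": 0}, {"dx": -70, "dy": 0, "dz": 0, "wx": 0, "wy": 0, "wz": 0}, {"dx": -80, "dy": 0, "dz": 0, "wx": 0, "wy": 0, "wz": 0}, {"dx": -85, "dy": 0, "dz": 0, "wx": 0, "wy": 0, "wz": 0}]'

```text
clock: 6.02
ee_pos: [0.5582, -0.259, 0.3417]
tool_rot: [0.106, 0.699, 0.105, -0.699]
ft_force: [-0.9, -0.4, -1.6]
grip_width: 0.02
```

Run:
```python
from h import *
im=[manip.grab_frame(n) for n in('scene','top','wrist')]
goto((.635,.19,.331)); goto((.5585,-.2583,.331))
a=cv2.resize(im[0][200:400,100:300],(400,400));b=cv2.resize(im[1][100:300,400:600],(400,400))
cv2.imwrite('pics/lift.png',np.hstack([a,b]))
cv2.imwrite('pics/w3.png',im[2])
```

```text
ee [ 0.5579 -0.2587  0.3406] clock 6.17 F [ 0.2 -0.3 -1.6] w 0.0201 delta tool mm [   9.6 -405.9 -206.1]
ee [ 0.5579 -0.2587  0.3406] clock 6.17 F [ 0.2 -0.3 -1.6] w 0.0201 delta tool mm [ 9.6 -0.2 -0.7]
```

View pics/lift.png

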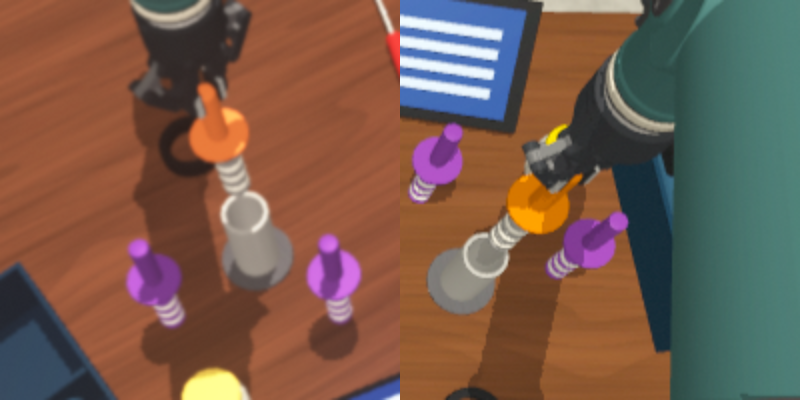

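The brush is lifted clear and hangs straight. In the lift crop the tip is at scene (220,297) / top (448,223), and the holder mouth is at scene (222.5,306.5) / top (443,228). I'll check those points against expectations.

Run:
```python
from h import *
S,T=manip.calibration('scene'),manip.calibration('top')
e=manip.observe()['ee_pos']
def tri(a,b):
    (p0,C0),(q0,D0)=cast(S,[a],0),cast(T,[b],0)
    d=np.r_[p0[0],0]-C0; f=np.r_[q0[0],0]-D0
    s=np.linalg.lstsq(np.c_[d,-f],D0-C0,rcond=None)[0]
    return C0+s[0]*d,D0+s[1]*f
print('mouth',cast(S,[(222.5,306.5)],.13)[0],cast(T,[(443,228)],.13)[0],tri((222.5,306.5),(443,228)))
z=e[2]-.151
print('tip',cast(S,[(220,297)],z)[0],cast(T,[(448,223.5)],z)[0],z)
print('guard',cast(S,[(209.5,267)],z+.125)[0],cast(T,[(469,201.5)],z+.125)[0])
goto((.635,.19,.331))
```

```text
mouth [[ 0.55952514 -0.25324321]] [[ 0.55708625 -0.25768855]] (array([ 0.55927891, -0.25318913,  0.12949996]), array([ 0.55705526, -0.25765785,  0.13011158]))
tip [[ 0.56544382 -0.2538147 ]] [[ 0.55085958 -0.25275352]] 0.1895960228116846
guard [[ 0.55787316 -0.25522776]] [[ 0.55921391 -0.25962655]]
ee [ 0.5579 -0.2587  0.3406] clock 6.17 F [ 0.2 -0.3 -1.6] w 0.0201 delta tool mm [   9.6 -405.9 -206.1]
```

drive_tool --motion '[{"dx": 0, "dy": -20, "dz": -10, "wx": 0, "wy": 0, "wz": 0}, {"dx": 0, "dy": -55, "dz": -28, "wx": 0, "wy": 0, "wz": 0}, {"dx": 0, "dy": -95, "dz": -48, "wx": 0, "wy": 0, "wz": 0}, {"dx": 0, "dy": -135, "dz": -68, "wx": 0, "wy": 0, "wz": 0}, {"dx": 0, "dy": -175, "dz": -89, "wx": 0, "wy": 0, "wz": 0}]'

```text
clock: 6.8
ee_pos: [0.5912, -0.0639, 0.3401]
tool_rot: [-0.105, -0.699, -0.106, 0.7]
ft_force: [0.4, -0.5, -0.7]
grip_width: 0.0195
```

drive_tool --motion '[{"dx": 0, "dy": -40, "dz": -20, "wx": 0, "wy": 0, "wz": 0}, {"dx": 0, "dy": -80, "dz": -40, "wx": 0, "wy": 0, "wz": 0}, {"dx": 0, "dy": -120, "dz": -61, "wx": 0, "wy": 0, "wz": 0}, {"dx": 0, "dy": -155, "dz": -78, "wx": 0, "wy": 0, "wz": 0}, {"dx": 0, "dy": -185, "dz": -94, "wx": 0, "wy": 0, "wz": 0}]'

```text
clock: 7.42
ee_pos: [0.6262, 0.1411, 0.3398]
tool_rot: [-0.106, -0.698, -0.106, 0.7]
ft_force: [-0.1, 0.3, -0.9]
grip_width: 0.02
```

drive_tool --motion '[{"dx": 0, "dy": -20, "dz": -10, "wx": 0, "wy": 0, "wz": 0}, {"dx": 0, "dy": -33, "dz": -16, "wx": 0, "wy": 0, "wz": 0}, {"dx": 0, "dy": -42, "dz": -21, "wx": 0, "wy": 0, "wz": 0}, {"dx": 0, "dy": -45, "dz": -22, "wx": 0, "wy": 0, "wz": 0}, {"dx": 0, "dy": -45, "dz": -22, "wx": 0, "wy": 0, "wz": 0}]'

```text
clock: 8.05
ee_pos: [0.6346, 0.1879, 0.3411]
tool_rot: [-0.105, -0.699, -0.105, 0.699]
ft_force: [0.5, -0.3, -1.7]
grip_width: 0.02
```

drive_tool --motion '[{"dx": 0, "dy": 0, "dz": 0, "wx": 0, "wy": 0, "wz": 0}, {"dx": 0, "dy": 0, "dz": 0, "wx": 0, "wy": 0, "wz": 0}, {"dx": 0, "dy": 0, "dz": 0, "wx": 0, "wy": 0, "wz": 0}, {"dx": 0, "dy": 0, "dz": 0, "wx": 0, "wy": 0, "wz": 0}, {"dx": 0, "dy": 0, "dz": 0, "wx": 0, "wy": 0, "wz": 0}]'

```text
clock: 8.68
ee_pos: [0.6345, 0.1888, 0.3411]
tool_rot: [-0.106, -0.699, -0.106, 0.699]
ft_force: [-0.1, 0.4, -0.4]
grip_width: 0.0199
```

Run:
```python
from h import *
goto((.634,.1883,.331))
im={n:manip.grab_frame(n) for n in('scene','top','wrist')}
for n in im: cv2.imwrite(f'pics/{n}4.png',im[n])
a=cv2.resize(im['scene'][150:310,320:480],(400,400));b=cv2.resize(im['top'][120:280,180:340],(400,400))
w=cv2.resize(im['wrist'][:330],(400,206))
cv2.imwrite('pics/v4.png',np.vstack([np.hstack([a,b]),np.hstack([w,w*0])])[:600])
goto((.634,.1883,.331)); s=manip.observe(); print(Rn.from_quat(np.roll(s['tool_rot'],-1)).as_matrix().round(4))
```

```text
ee [0.6345 0.1888 0.3411] clock 8.68 F [-0.1  0.4 -0.4] w 0.0199 delta tool mm [10.1  0.4  0.6]
ee [0.6345 0.1888 0.3411] clock 8.82 F [ 0.4 -0.4 -0.9] w 0.0199 delta tool mm [10.1  0.4  0.6]
[[-1.000e-04  2.954e-01 -9.554e-01]
 [-0.000e+00 -9.554e-01 -2.954e-01]
 [-1.000e+00  0.000e+00  1.000e-04]]
```

View pics/v4.png

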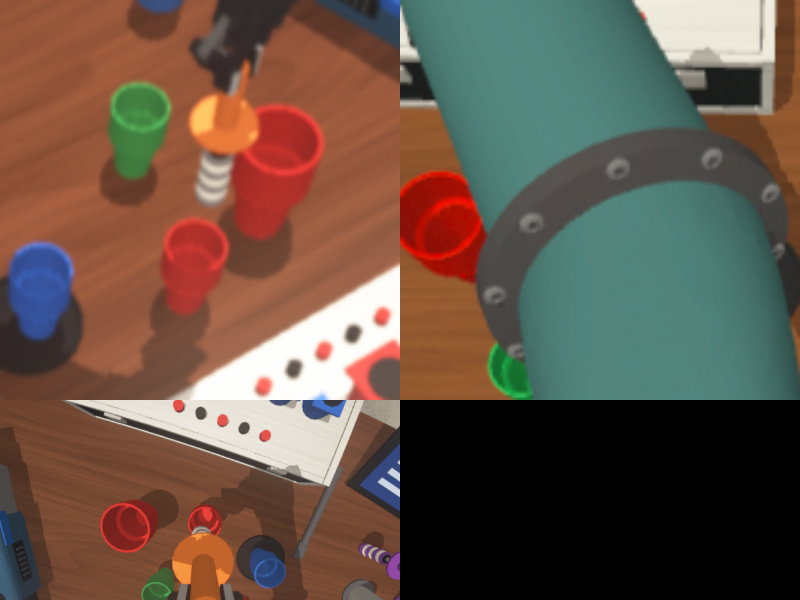

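The scene view shows the held brush upright, tip at crop (212,200), and the red cup rim at crop (195,240). The wrist view shows the red rim near px (328,195) with the brush tip just in front of it. Measuring the rim and guard in the wrist image.

Run:
```python
from h import *
c=manip.calibration('wrist'); im=cv2.imread('pics/wrist4.png'); e=manip.observe()['ee_pos']
b,st=blob(mask(im,'red'),(328,190)); print(st)
k=max(cv2.findContours(b,0,cv2.CHAIN_APPROX_NONE)[0],key=len).reshape(-1,2)
P,C=cast(c,k,.11); print('cam',C)
top=k[:,1]<st[1]+st[3]*.55
for sel in(top,top|True):
    Q=P[sel];s=least_squares(lambda q:np.hypot(*(Q-q).T)-.031,Q.mean(0),loss='cauchy',f_scale=.0007);print('red',s.x,np.median(abs(s.fun)),len(Q))
S=manip.calibration('scene');ims=cv2.imread('pics/scene4.png')
b2,st2=blob(mask(ims,'red'),(396,255));print(st2,'scene red',rim(S,b2,.11,.031))
z=e[2]-.151
print('tip scene',cast(S,[(320+212/2.5,150+203/2.5)],z)[0],'guard',cast(S,[(320+224/2.5,150+124/2.5)],z+.125)[0])
cv2.imwrite('pics/w4c.png',cv2.resize(im[150:350,230:430],(600,600),interpolation=2))
```

```text
[ 300  166   56   51 1886]
cam [0.70846203 0.21077344 0.52263989]
red [0.63904179 0.18996009] 0.0005887569371299632 76
red [0.63862041 0.19053015] 0.0011432109534935397 167
[384 237  28  40 837] scene red (array([0.63474923, 0.1919139 ]), np.float64(0.5405690001649803))
tip scene [[0.64044659 0.19438199]] guard [[0.63593719 0.19071763]]
```

View pics/w4c.png

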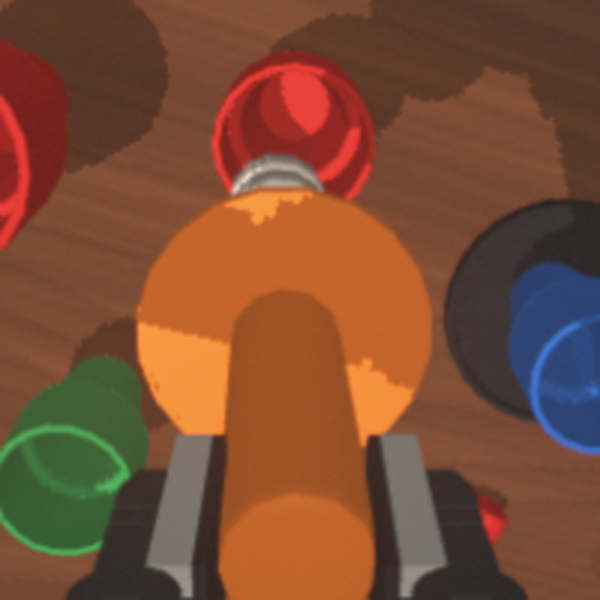

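Run:
```python
from h import *
c=manip.calibration('wrist'); im=cv2.imread('pics/wrist4.png'); e=manip.observe()['ee_pos']
f=lambda pts,z:cast(c,[(230+u/3-.3,150+v/3-.3) for u,v in pts],z)[0]
def fit(P,r):
    s=least_squares(lambda q:np.hypot(*(P-q).T)-r,P.mean(0));return s.x.round(4),(s.fun*1e3).round(1)
print('hand ring',fit(f([(215,135),(375,140),(300,64),(218,160),(368,180)],.11),.031))
h=cv2.cvtColor(im,40); m=mask(im,'red')&cv2.inRange(h,(0,0,195),(180,255,255))
v,u=np.nonzero(m[160:215,295:365]); P=cast(c,np.c_[u+295,v+160],.11)[0]
for z0 in (0,):
    s=least_squares(lambda q:np.hypot(*(P-q).T)-.0295,[.637,.19],loss='cauchy',f_scale=.001);print('bright ring',s.x,len(P),np.median(abs(s.fun)))
z=e[2]-.151
print('guard',fit(f([(138,315),(433,315),(285,190),(175,235),(400,240),(150,375),(425,375)],z+.123),.030))
print('handle top',f([(297,546)],z+.21),'tip far edge',f([(277,157)],z), 'ee',e)
```

```text
hand ring (array([0.6352, 0.1885]), array([-0.3, -1. , -0.3, -1.1, -0.4]))
bright ring [0.62714028 0.1931421 ] 493 0.004323172988816671
guard (array([0.634, 0.19 ]), array([ 0.1, -0.2, -0.2,  0.1, -0.1, -0.7, -0.2]))
handle top [[0.63796804 0.18896505]] tip far edge [[0.64449116 0.19726665]] ee [0.63450744 0.18883842 0.34106149]
```

Run:
```python
from h import *
S=manip.calibration('scene'); im=cv2.imread('pics/scene4.png'); z=.1901
h=cv2.cvtColor(im,40)
m=cv2.inRange(h,(0,0,110),(180,75,255)); m[:200]=0;m[240:]=0;m[:,:392]=0;m[:,418:]=0
v,u=np.nonzero(m); print('bristle rows',[(r,u[v==r].min(),u[v==r].max()) for r in range(208,238,3) if (v==r).any()])
b,st=blob(mask(im,'orange',s=140,v=150),(410,198));print('orange',st)
r=.0145;a=np.linspace(0,2*np.pi,60)
for x,y in((.6355,.1890),(.634,.190)):
    p=proj(S,np.c_[x+r*np.cos(a),y+r*np.sin(a),a*0+z]); g=proj(S,np.c_[x+.03*np.cos(a),y+.03*np.sin(a),a*0+z+.1225])
    print(x,y,'tip bbox',p.min(0),p.max(0),'guard bbox',g.min(0),g.max(0))
```

```text
bristle rows [(211, np.int64(401), np.int64(403)), (214, np.int64(401), np.int64(412)), (217, np.int64(400), np.int64(411)), (220, np.int64(399), np.int64(411)), (223, np.int64(399), np.int64(410)), (226, np.int64(398), np.int64(409)), (229, np.int64(399), np.int64(409))]
orange [382 175  46  41 910]
0.6355 0.189 tip bbox [395.5789679  225.54726152] [407.86846483 235.90204127] guard bbox [394.98461286 189.39893366] [422.4198716  211.78467315]
0.634 0.19 tip bbox [395.55077466 224.91106456] [407.83203752 235.25196044] guard bbox [394.95428598 188.74318718] [422.36958873 211.096233  ]
```

Wrist and scene agree that the tip leans about 2°, roughly (-4,+4) mm off the cup axis. I'll shift to centre the tip and go in slowly.

drive_tool --motion '[{"dx": 10, "dy": 3, "dz": -1.5, "wx": 0, "wy": 0, "wz": 0}, {"dx": 30, "dy": 5, "dz": -2.5, "wx": 0, "wy": 0, "wz": 0}, {"dx": 55, "dy": 5, "dz": -2.5, "wx": 0, "wy": 0, "wz": 0}, {"dx": 80, "dy": 5, "dz": -2.5, "wx": 0, "wy": 0, "wz": 0}, {"dx": 100, "dy": 5, "dz": -2.5, "wx": 0, "wy": 0, "wz": 0}]'

```text
clock: 9.45
ee_pos: [0.6379, 0.1842, 0.2391]
tool_rot: [-0.106, -0.699, -0.105, 0.7]
ft_force: [-0.2, -0.2, -0.5]
grip_width: 0.0197
```

drive_tool --motion '[{"dx": 20, "dy": 0, "dz": 0, "wx": 0, "wy": 0, "wz": 0}, {"dx": 40, "dy": 0, "dz": 0, "wx": 0, "wy": 0, "wz": 0}, {"dx": 58, "dy": 0, "dz": 0, "wx": 0, "wy": 0, "wz": 0}, {"dx": 68, "dy": 0, "dz": 0, "wx": 0, "wy": 0, "wz": 0}, {"dx": 73, "dy": 0, "dz": 0, "wx": 0, "wy": 0, "wz": 0}]'

```text
clock: 10.07
ee_pos: [0.6383, 0.1847, 0.1674]
tool_rot: [-0.106, -0.699, -0.106, 0.699]
ft_force: [0.1, -0.9, -0.6]
grip_width: 0.0199
```

Run:
```python
from h import *
im={n:manip.grab_frame(n) for n in('scene','wrist')}
goto((.6385,.1848,.156))
S=manip.calibration('scene');b,st=blob(mask(im['scene'],'red'),(396,255));print(st,rim(S,b,.11,.031))
a=cv2.resize(im['scene'][180:300,340:460],(400,400));w=cv2.resize(im['wrist'][150:350,230:430],(400,400))
cv2.imwrite('pics/v5.png',np.hstack([a,w]))
```

```text
ee [0.6384 0.1848 0.1678] clock 10.18 F [-0.5  0.4 -2.2] w 0.02 delta tool mm [11.8  0.  -0.1]
[384 244  28  33 458] (array([0.63330105, 0.19228879]), np.float64(2.867642623360922e-06))
```

View pics/v5.png

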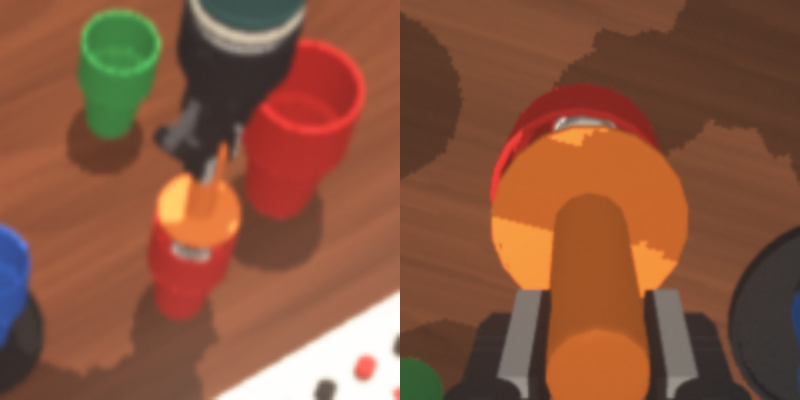

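The brush is inside the red cup, and the cup stands undisturbed. Forces are small. Now easing down to the floor.

drive_tool --motion '[{"dx": 3, "dy": 0, "dz": 0, "wx": 0, "wy": 0, "wz": 0}, {"dx": 6, "dy": 0, "dz": 0, "wx": 0, "wy": 0, "wz": 0}, {"dx": 9, "dy": 0, "dz": 0, "wx": 0, "wy": 0, "wz": 0}, {"dx": 10.5, "dy": 0, "dz": 0, "wx": 0, "wy": 0, "wz": 0}, {"dx": 10.5, "dy": 0, "dz": 0, "wx": 0, "wy": 0, "wz": 0}]'

```text
clock: 10.8
ee_pos: [0.6383, 0.1847, 0.1574]
tool_rot: [-0.106, -0.699, -0.106, 0.699]
ft_force: [-0.1, 0.0, -2.2]
grip_width: 0.0195
```

drive_tool --motion '[{"dx": 1, "dy": 0, "dz": 0, "wx": 0, "wy": 0, "wz": 0}, {"dx": 1.5, "dy": 0, "dz": 0, "wx": 0, "wy": 0, "wz": 0}, {"dx": 1.5, "dy": 0, "dz": 0, "wx": 0, "wy": 0, "wz": 0}, {"dx": 1.5, "dy": 0, "dz": 0, "wx": 0, "wy": 0, "wz": 0}, {"dx": 1.5, "dy": 0, "dz": 0, "wx": 0, "wy": 0, "wz": 0}]'

```text
clock: 11.42
ee_pos: [0.6384, 0.1848, 0.1561]
tool_rot: [0.106, 0.699, 0.106, -0.699]
ft_force: [-0.0, 0.1, -1.0]
grip_width: 0.02
```

drive_tool --motion '[{"dx": 1, "dy": 0, "dz": 0, "wx": 0, "wy": 0, "wz": 0}, {"dx": 1.5, "dy": 0, "dz": 0, "wx": 0, "wy": 0, "wz": 0}, {"dx": 1.5, "dy": 0, "dz": 0, "wx": 0, "wy": 0, "wz": 0}, {"dx": 1.5, "dy": 0, "dz": 0, "wx": 0, "wy": 0, "wz": 0}, {"dx": 1.5, "dy": 0, "dz": 0, "wx": 0, "wy": 0, "wz": 0}]'

```text
clock: 12.05
ee_pos: [0.6393, 0.1851, 0.1557]
tool_rot: [0.105, 0.7, 0.106, -0.698]
ft_force: [-0.4, 0.3, 5.8]
grip_width: 0.0201
```

Floor contact shows at TCP z 0.1557 (+6 N), which matches the 5 mm floor. Finishing stroke 1 upward, then strokes 2 and 3.

drive_tool --motion '[{"dx": -15, "dy": 0, "dz": 0, "wx": 0, "wy": 0, "wz": 0}, {"dx": -42, "dy": 0, "dz": 0, "wx": 0, "wy": 0, "wz": 0}, {"dx": -72, "dy": 0, "dz": 0, "wx": 0, "wy": 0, "wz": 0}, {"dx": -95, "dy": 0, "dz": 0, "wx": 0, "wy": 0, "wz": 0}, {"dx": -106, "dy": 0, "dz": 0, "wx": 0, "wy": 0, "wz": 0}]'

```text
clock: 12.68
ee_pos: [0.6387, 0.185, 0.2622]
tool_rot: [0.105, 0.7, 0.106, -0.699]
ft_force: [-0.7, 0.1, -1.2]
grip_width: 0.0203
```

drive_tool --motion '[{"dx": 0, "dy": 0, "dz": 0, "wx": 0, "wy": 0, "wz": 0}, {"dx": 15, "dy": 0, "dz": 0, "wx": 0, "wy": 0, "wz": 0}, {"dx": 40, "dy": 0, "dz": 0, "wx": 0, "wy": 0, "wz": 0}, {"dx": 65, "dy": 0, "dz": 0, "wx": 0, "wy": 0, "wz": 0}, {"dx": 85, "dy": 0, "dz": 0, "wx": 0, "wy": 0, "wz": 0}]'

```text
clock: 13.3
ee_pos: [0.6366, 0.1841, 0.1721]
tool_rot: [-0.106, -0.698, -0.105, 0.701]
ft_force: [0.6, -0.1, -1.5]
grip_width: 0.0198
```

drive_tool --motion '[{"dx": 10, "dy": 0, "dz": 0, "wx": 0, "wy": 0, "wz": 0}, {"dx": 16, "dy": 0, "dz": 0, "wx": 0, "wy": 0, "wz": 0}, {"dx": 20, "dy": 0, "dz": 0, "wx": 0, "wy": 0, "wz": 0}, {"dx": 21, "dy": 0, "dz": 0, "wx": 0, "wy": 0, "wz": 0}, {"dx": 21, "dy": 0, "dz": 0, "wx": 0, "wy": 0, "wz": 0}]'

```text
clock: 13.92
ee_pos: [0.6393, 0.1852, 0.1558]
tool_rot: [0.105, 0.7, 0.106, -0.698]
ft_force: [-0.5, -0.6, 2.9]
grip_width: 0.02
```

drive_tool --motion '[{"dx": -15, "dy": 0, "dz": 0, "wx": 0, "wy": 0, "wz": 0}, {"dx": -42, "dy": 0, "dz": 0, "wx": 0, "wy": 0, "wz": 0}, {"dx": -72, "dy": 0, "dz": 0, "wx": 0, "wy": 0, "wz": 0}, {"dx": -95, "dy": 0, "dz": 0, "wx": 0, "wy": 0, "wz": 0}, {"dx": -106, "dy": 0, "dz": 0, "wx": 0, "wy": 0, "wz": 0}]'

```text
clock: 14.55
ee_pos: [0.6391, 0.1851, 0.2629]
tool_rot: [0.105, 0.7, 0.106, -0.698]
ft_force: [0.3, -0.7, -1.9]
grip_width: 0.02
```

drive_tool --motion '[{"dx": 0, "dy": 0, "dz": 0, "wx": 0, "wy": 0, "wz": 0}, {"dx": 15, "dy": 0, "dz": 0, "wx": 0, "wy": 0, "wz": 0}, {"dx": 40, "dy": 0, "dz": 0, "wx": 0, "wy": 0, "wz": 0}, {"dx": 65, "dy": 0, "dz": 0, "wx": 0, "wy": 0, "wz": 0}, {"dx": 85, "dy": 0, "dz": 0, "wx": 0, "wy": 0, "wz": 0}]'

```text
clock: 15.18
ee_pos: [0.6366, 0.1841, 0.1721]
tool_rot: [-0.106, -0.698, -0.105, 0.701]
ft_force: [0.1, -0.1, -2.1]
grip_width: 0.0197
```

drive_tool --motion '[{"dx": 10, "dy": 0, "dz": 0, "wx": 0, "wy": 0, "wz": 0}, {"dx": 16, "dy": 0, "dz": 0, "wx": 0, "wy": 0, "wz": 0}, {"dx": 20, "dy": 0, "dz": 0, "wx": 0, "wy": 0, "wz": 0}, {"dx": 21, "dy": 0, "dz": 0, "wx": 0, "wy": 0, "wz": 0}, {"dx": 21, "dy": 0, "dz": 0, "wx": 0, "wy": 0, "wz": 0}]'

```text
clock: 15.8
ee_pos: [0.6393, 0.1851, 0.1558]
tool_rot: [0.105, 0.7, 0.106, -0.698]
ft_force: [0.0, -0.3, 2.1]
grip_width: 0.02
```

Both further strokes touched the floor (+2 to 3 N). Withdrawing and carrying the brush back to the holder.

drive_tool --motion '[{"dx": -15, "dy": 0, "dz": 0, "wx": 0, "wy": 0, "wz": 0}, {"dx": -42, "dy": 0, "dz": 0, "wx": 0, "wy": 0, "wz": 0}, {"dx": -72, "dy": 0, "dz": 0, "wx": 0, "wy": 0, "wz": 0}, {"dx": -95, "dy": 0, "dz": 0, "wx": 0, "wy": 0, "wz": 0}, {"dx": -106, "dy": 0, "dz": 0, "wx": 0, "wy": 0, "wz": 0}]'

```text
clock: 16.42
ee_pos: [0.6391, 0.1851, 0.2629]
tool_rot: [0.105, 0.7, 0.106, -0.698]
ft_force: [-0.2, 0.8, -1.7]
grip_width: 0.0198
```

drive_tool --motion '[{"dx": -15, "dy": 0, "dz": 0, "wx": 0, "wy": 0, "wz": 0}, {"dx": -40, "dy": 0, "dz": 0, "wx": 0, "wy": 0, "wz": 0}, {"dx": -60, "dy": 0, "dz": 0, "wx": 0, "wy": 0, "wz": 0}, {"dx": -75, "dy": 5, "dz": 3, "wx": 0, "wy": 0, "wz": 0}, {"dx": -80, "dy": 25, "dz": 13, "wx": 0, "wy": 0, "wz": 0}]'

```text
clock: 17.05
ee_pos: [0.6332, 0.158, 0.3413]
tool_rot: [0.106, 0.699, 0.107, -0.699]
ft_force: [0.0, 0.2, -1.4]
grip_width: 0.0194
```

drive_tool --motion '[{"dx": 0, "dy": 35, "dz": 18, "wx": 0, "wy": 0, "wz": 0}, {"dx": 0, "dy": 75, "dz": 39, "wx": 0, "wy": 0, "wz": 0}, {"dx": 0, "dy": 115, "dz": 60, "wx": 0, "wy": 0, "wz": 0}, {"dx": 0, "dy": 155, "dz": 81, "wx": 0, "wy": 0, "wz": 0}, {"dx": 0, "dy": 195, "dz": 101, "wx": 0, "wy": 0, "wz": 0}]'

```text
clock: 17.68
ee_pos: [0.5924, -0.0628, 0.3398]
tool_rot: [-0.105, -0.698, -0.105, 0.7]
ft_force: [1.4, 0.6, -1.1]
grip_width: 0.0192
```

drive_tool --motion '[{"dx": 0, "dy": 40, "dz": 21, "wx": 0, "wy": 0, "wz": 0}, {"dx": 0, "dy": 80, "dz": 42, "wx": 0, "wy": 0, "wz": 0}, {"dx": 0, "dy": 120, "dz": 62, "wx": 0, "wy": 0, "wz": 0}, {"dx": 0, "dy": 150, "dz": 78, "wx": 0, "wy": 0, "wz": 0}, {"dx": 0, "dy": 170, "dz": 88, "wx": 0, "wy": 0, "wz": 0}]'

```text
clock: 18.3
ee_pos: [0.5574, -0.2517, 0.3396]
tool_rot: [-0.104, -0.698, -0.104, 0.701]
ft_force: [0.0, 1.0, -1.8]
grip_width: 0.0199
```

drive_tool --motion '[{"dx": 0, "dy": 7, "dz": 4, "wx": 0, "wy": 0, "wz": 0}, {"dx": 0, "dy": 10, "dz": 6, "wx": 0, "wy": 0, "wz": 0}, {"dx": 0, "dy": 10, "dz": 6, "wx": 0, "wy": 0, "wz": 0}, {"dx": 0, "dy": 10, "dz": 6, "wx": 0, "wy": 0, "wz": 0}, {"dx": 0, "dy": 10, "dz": 6, "wx": 0, "wy": 0, "wz": 0}]'

```text
clock: 18.92
ee_pos: [0.5581, -0.2579, 0.3406]
tool_rot: [0.106, 0.699, 0.106, -0.699]
ft_force: [-0.1, -0.8, -1.3]
grip_width: 0.0197
```

Run:
```python
from h import *
goto((.5585,-.2583,.161))
im={n:manip.grab_frame(n) for n in('scene','top','wrist')}
for n in im: cv2.imwrite(f'pics/{n}6.png',im[n])
S=manip.calibration('scene')
h=cv2.cvtColor(im['scene'],40); m=cv2.inRange(h,(0,0,110),(180,75,255))
m[:280]=0;m[:,:200]=0;m[:,245:]=0;m[345:]=0
v,u=np.nonzero(m); print([(r,u[v==r].min(),u[v==r].max()) for r in range(282,325,3) if (v==r).any()])
b,st=blob(mask(im['scene'],'red'),(396,255));print(st,rim(S,b,.11,.031))
```

```text
ee [ 0.5581 -0.2579  0.3406] clock 18.93 F [-0.1 -0.8 -1.3] w 0.0197 delta tool mm [179.6   0.6  -0.2]
[(282, np.int64(209), np.int64(222)), (285, np.int64(210), np.int64(223)), (288, np.int64(211), np.int64(224)), (291, np.int64(212), np.int64(224)), (294, np.int64(213), np.int64(224)), (297, np.int64(215), np.int64(229)), (300, np.int64(213), np.int64(232)), (303, np.int64(211), np.int64(233)), (306, np.int64(210), np.int64(234)), (309, np.int64(211), np.int64(234)), (312, np.int64(212), np.int64(235)), (315, np.int64(213), np.int64(240)), (318, np.int64(214), np.int64(243)), (321, np.int64(214), np.int64(244)), (324, np.int64(212), np.int64(244))]
[384 237  28  40 840] (array([0.63468394, 0.19215072]), np.float64(0.5606328043118898))
```

The red cup hasn't moved, and the tool is back above its original grasp pose. Lowering.

drive_tool --motion '[{"dx": 10, "dy": 0, "dz": 0, "wx": 0, "wy": 0, "wz": 0}, {"dx": 30, "dy": 0, "dz": 0, "wx": 0, "wy": 0, "wz": 0}, {"dx": 50, "dy": 0, "dz": 0, "wx": 0, "wy": 0, "wz": 0}, {"dx": 70, "dy": 0, "dz": 0, "wx": 0, "wy": 0, "wz": 0}, {"dx": 90, "dy": 0, "dz": 0, "wx": 0, "wy": 0, "wz": 0}]'

```text
clock: 19.7
ee_pos: [0.5575, -0.2587, 0.2492]
tool_rot: [-0.105, -0.699, -0.106, 0.699]
ft_force: [-0.6, -0.7, -1.3]
grip_width: 0.0198
```

drive_tool --motion '[{"dx": 20, "dy": 0, "dz": 0, "wx": 0, "wy": 0, "wz": 0}, {"dx": 40, "dy": 0, "dz": 0, "wx": 0, "wy": 0, "wz": 0}, {"dx": 60, "dy": 0, "dz": 0, "wx": 0, "wy": 0, "wz": 0}, {"dx": 75, "dy": 0, "dz": 0, "wx": 0, "wy": 0, "wz": 0}, {"dx": 82, "dy": 0, "dz": 0, "wx": 0, "wy": 0, "wz": 0}]'

```text
clock: 20.32
ee_pos: [0.5572, -0.2586, 0.1674]
tool_rot: [-0.105, -0.699, -0.106, 0.7]
ft_force: [-0.6, -0.5, -2.4]
grip_width: 0.0198
```

drive_tool --motion '[{"dx": 3, "dy": 0, "dz": 0, "wx": 0, "wy": 0, "wz": 0}, {"dx": 5, "dy": 0, "dz": 0, "wx": 0, "wy": 0, "wz": 0}, {"dx": 6.5, "dy": 0, "dz": 0, "wx": 0, "wy": 0, "wz": 0}, {"dx": 6.5, "dy": 0, "dz": 0, "wx": 0, "wy": 0, "wz": 0}, {"dx": 6.5, "dy": 0, "dz": 0, "wx": 0, "wy": 0, "wz": 0}]'

```text
clock: 20.95
ee_pos: [0.558, -0.2588, 0.1624]
tool_rot: [0.106, 0.699, 0.106, -0.699]
ft_force: [-1.1, -0.7, -0.6]
grip_width: 0.02
```

drive_tool --motion '[{"dx": 1, "dy": 0, "dz": 0, "wx": 0, "wy": 0, "wz": 0}, {"dx": 1.5, "dy": 0, "dz": 0, "wx": 0, "wy": 0, "wz": 0}, {"dx": 1.5, "dy": 0, "dz": 0, "wx": 0, "wy": 0, "wz": 0}, {"dx": 1.5, "dy": 0, "dz": 0, "wx": 0, "wy": 0, "wz": 0}, {"dx": 1.5, "dy": 0, "dz": 0, "wx": 0, "wy": 0, "wz": 0}]'

```text
clock: 21.58
ee_pos: [0.5583, -0.2588, 0.1613]
tool_rot: [0.106, 0.7, 0.106, -0.699]
ft_force: [-1.3, 0.7, 5.8]
grip_width: 0.02
```

drive_tool --motion '[{"dx": 0, "dy": 0, "dz": 0, "wx": 0, "wy": 0, "wz": 0}, {"dx": 0, "dy": 0, "dz": 0, "wx": 0, "wy": 0, "wz": 0}, {"dx": 0, "dy": 0, "dz": 0, "wx": 0, "wy": 0, "wz": 0}, {"dx": 0, "dy": 0, "dz": 0, "wx": 0, "wy": 0, "wz": 0}, {"dx": 0, "dy": 0, "dz": 0, "wx": 0, "wy": 0, "wz": 0}]' --gripper 1

```text
clock: 22.2
ee_pos: [0.5578, -0.2588, 0.1605]
tool_rot: [-0.106, -0.699, -0.106, 0.699]
ft_force: [-0.6, 0.9, -0.3]
grip_width: 0.0856
```

drive_tool --motion '[{"dx": 0, "dy": 0, "dz": 0, "wx": 0, "wy": 0, "wz": 0}, {"dx": 0, "dy": 0, "dz": 0, "wx": 0, "wy": 0, "wz": 0}, {"dx": -8, "dy": 0, "dz": 0, "wx": 0, "wy": 0, "wz": 0}, {"dx": -25, "dy": 0, "dz": 0, "wx": 0, "wy": 0, "wz": 0}, {"dx": -50, "dy": 0, "dz": 0, "wx": 0, "wy": 0, "wz": 0}]'

```text
clock: 22.82
ee_pos: [0.5577, -0.2587, 0.2118]
tool_rot: [-0.106, -0.699, -0.106, 0.699]
ft_force: [0.9, 0.2, 0.1]
grip_width: 0.0854
```

drive_tool --motion '[{"dx": -30, "dy": 0, "dz": 0, "wx": 0, "wy": 0, "wz": 0}, {"dx": -60, "dy": 0, "dz": 0, "wx": 0, "wy": 0, "wz": 0}, {"dx": -90, "dy": 0, "dz": 0, "wx": 0, "wy": 0, "wz": 0}, {"dx": -110, "dy": 0, "dz": 0, "wx": 0, "wy": 0, "wz": 0}, {"dx": -120, "dy": 0, "dz": 0, "wx": 0, "wy": 0, "wz": 0}]'

```text
clock: 23.45
ee_pos: [0.5585, -0.259, 0.3333]
tool_rot: [0.106, 0.7, 0.105, -0.698]
ft_force: [-0.3, 0.3, -0.0]
grip_width: 0.0853
```

Run:
```python
from h import *
goto((.635,.1885,.33))
im={n:manip.grab_frame(n) for n in('scene','top','wrist')}
for n in im: cv2.imwrite(f'pics/{n}7.png',im[n])
for n,uv,s,v in(('scene',(222,300),140,190),):
    b,st=blob(mask(im[n],'orange',s=s,v=v),uv); print(n,st)
a=cv2.resize(im['scene'][230:350,160:280],(400,400));w=cv2.resize(im['wrist'][140:340,230:430],(400,400))
cv2.imwrite('pics/v7.png',np.hstack([a,w]))
```

```text
ee [ 0.5585 -0.259   0.3333] clock 23.45 F [-0.3  0.3 -0. ] w 0.0853 delta tool mm [   3.  -405.  -205.2]
scene [207 284  28  34 648]
```

View pics/v7.png

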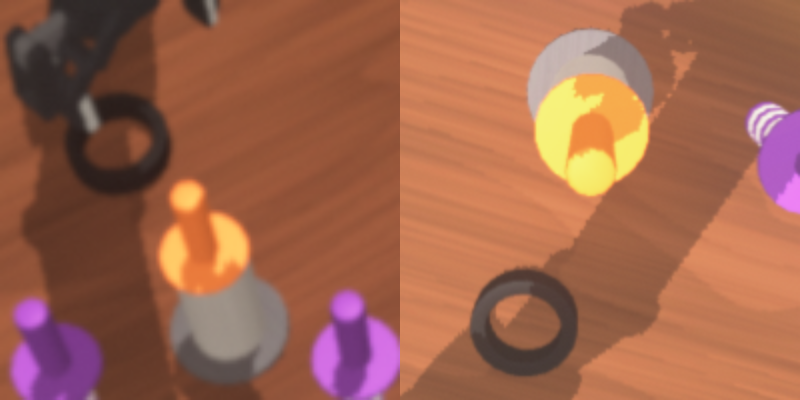

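The brush is seated in the holder: guard flat on the rim, handle upright, same blob as at the start. Now going over the red cup.

drive_tool --motion '[{"dx": 0, "dy": -35, "dz": -18, "wx": 0, "wy": 0, "wz": 0}, {"dx": 0, "dy": -80, "dz": -40, "wx": 0, "wy": 0, "wz": 0}, {"dx": 0, "dy": -125, "dz": -63, "wx": 0, "wy": 0, "wz": 0}, {"dx": 0, "dy": -170, "dz": -86, "wx": 0, "wy": 0, "wz": 0}, {"dx": 0, "dy": -215, "dz": -109, "wx": 0, "wy": 0, "wz": 0}]'

```text
clock: 24.22
ee_pos: [0.5978, -0.0197, 0.3293]
tool_rot: [-0.105, -0.698, -0.106, 0.7]
ft_force: [1.1, -0.6, 0.5]
grip_width: 0.085
```

drive_tool --motion '[{"dx": 0, "dy": -45, "dz": -23, "wx": 0, "wy": 0, "wz": 0}, {"dx": 0, "dy": -90, "dz": -46, "wx": 0, "wy": 0, "wz": 0}, {"dx": 20, "dy": -130, "dz": -66, "wx": 0, "wy": 0, "wz": 0}, {"dx": 40, "dy": -165, "dz": -84, "wx": 0, "wy": 0, "wz": 0}, {"dx": 60, "dy": -190, "dz": -96, "wx": 0, "wy": 0, "wz": 0}]'

```text
clock: 24.85
ee_pos: [0.6331, 0.1911, 0.2685]
tool_rot: [-0.106, -0.698, -0.107, 0.7]
ft_force: [-0.3, 0.1, -0.2]
grip_width: 0.0856
```

drive_tool --motion '[{"dx": 10, "dy": 0, "dz": 0, "wx": 0, "wy": 0, "wz": 0}, {"dx": 13, "dy": 0, "dz": 0, "wx": 0, "wy": 0, "wz": 0}, {"dx": 13, "dy": 0, "dz": 0, "wx": 0, "wy": 0, "wz": 0}, {"dx": 13, "dy": 0, "dz": 0, "wx": 0, "wy": 0, "wz": 0}, {"dx": 13, "dy": 0, "dz": 0, "wx": 0, "wy": 0, "wz": 0}]'

```text
clock: 25.48
ee_pos: [0.6345, 0.1881, 0.2584]
tool_rot: [0.105, 0.7, 0.105, -0.699]
ft_force: [0.3, 0.3, -0.5]
grip_width: 0.0852
```

Run:
```python
from h import *
goto((.6353,.1886,.071))
w=manip.grab_frame('wrist'); cv2.imwrite('pics/w8.png',w); goto((.6353,.1886,.071))
c=manip.calibration('wrist')
for col,uv,z in(('red',(325,215),.11),('blue',(450,200),.116)):
    b,st=blob(mask(w,col),uv); print(col,st,rim(c,b,z,.031))
cv2.imwrite('pics/v8.png',w)
```

```text
ee [0.6345 0.1881 0.2584] clock 25.48 F [ 0.3  0.3 -0.5] w 0.0852 delta tool mm [187.4  -0.3  -0.7]
ee [0.6344 0.1883 0.2583] clock 25.52 F [-1.3  0.3 -1. ] w 0.0853 delta tool mm [187.3  -0.   -0.8]
red [ 293  175   68   72 3828] (array([0.63567351, 0.18975854]), np.float64(0.21238257692320767))
blue [ 412  257   72   76 3291] (array([0.58331611, 0.04411252]), np.float64(1.3499280496026278))
```

View pics/v8.png

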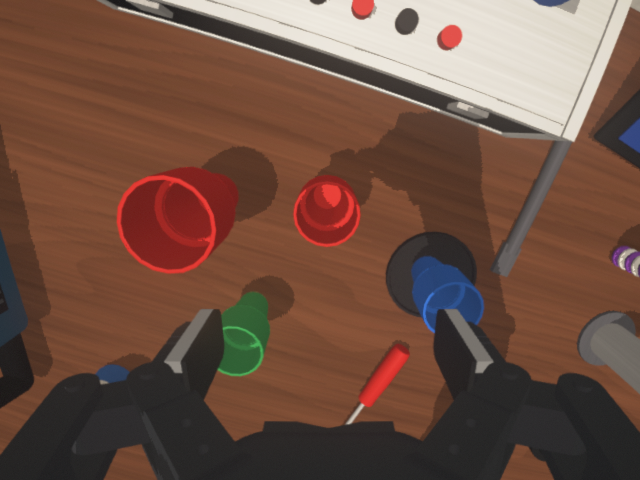

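The red rim fit is clean (0.2 mm residual) at px (327,211), giving (0.6357,0.1898). The jaws straddle it with nothing in between. Descending to grip the collar.

drive_tool --motion '[{"dx": 15, "dy": -0.5, "dz": -1, "wx": 0, "wy": 0, "wz": 0}, {"dx": 45, "dy": -0.7, "dz": -1.4, "wx": 0, "wy": 0, "wz": 0}, {"dx": 75, "dy": -0.7, "dz": -1.4, "wx": 0, "wy": 0, "wz": 0}, {"dx": 100, "dy": -0.7, "dz": -1.4, "wx": 0, "wy": 0, "wz": 0}, {"dx": 120, "dy": -0.7, "dz": -1.4, "wx": 0, "wy": 0, "wz": 0}]'

```text
clock: 26.15
ee_pos: [0.6343, 0.1896, 0.1355]
tool_rot: [-0.106, -0.698, -0.106, 0.7]
ft_force: [-1.0, 0.9, -1.0]
grip_width: 0.0854
```

drive_tool --motion '[{"dx": 15, "dy": 0, "dz": 0, "wx": 0, "wy": 0, "wz": 0}, {"dx": 32, "dy": 0, "dz": 0, "wx": 0, "wy": 0, "wz": 0}, {"dx": 50, "dy": 0, "dz": 0, "wx": 0, "wy": 0, "wz": 0}, {"dx": 62, "dy": 0, "dz": 0, "wx": 0, "wy": 0, "wz": 0}, {"dx": 66, "dy": 0, "dz": 0, "wx": 0, "wy": 0, "wz": 0}]'

```text
clock: 26.78
ee_pos: [0.6347, 0.1896, 0.0706]
tool_rot: [-0.106, -0.699, -0.106, 0.7]
ft_force: [0.3, -0.4, -0.8]
grip_width: 0.0855
```

drive_tool --motion '[{"dx": 0, "dy": 0, "dz": 0, "wx": 0, "wy": 0, "wz": 0}, {"dx": 0, "dy": 0, "dz": 0, "wx": 0, "wy": 0, "wz": 0}, {"dx": 0, "dy": 0, "dz": 0, "wx": 0, "wy": 0, "wz": 0}, {"dx": 0, "dy": 0, "dz": 0, "wx": 0, "wy": 0, "wz": 0}, {"dx": 0, "dy": 0, "dz": 0, "wx": 0, "wy": 0, "wz": 0}]' --gripper -1 --squeeze 30

```text
clock: 27.4
ee_pos: [0.6353, 0.1898, 0.0718]
tool_rot: [0.106, 0.699, 0.106, -0.699]
ft_force: [0.1, 0.8, 0.4]
grip_width: 0.0002
```

drive_tool --motion '[{"dx": 0, "dy": 0, "dz": 0, "wx": 0, "wy": 0, "wz": 0}, {"dx": 0, "dy": 0, "dz": 0, "wx": 0, "wy": 0, "wz": 0}, {"dx": 0, "dy": 0, "dz": 0, "wx": 0, "wy": 0, "wz": 0}, {"dx": 0, "dy": 0, "dz": 0, "wx": 0, "wy": 0, "wz": 0}, {"dx": 0, "dy": 0, "dz": 0, "wx": 0, "wy": 0, "wz": 0}]'

```text
clock: 28.02
ee_pos: [0.6352, 0.1898, 0.0716]
tool_rot: [-0.106, -0.699, -0.106, 0.699]
ft_force: [-0.4, -0.7, 0.3]
grip_width: 0.0
```

Run:
```python
from h import *
goto((.6355,.1893,.071))
im={n:manip.grab_frame(n) for n in('scene','wrist')}
S=manip.calibration('scene');b,st=blob(mask(im['scene'],'red'),(396,255));print(st,rim(S,b,.11,.031))
c=manip.calibration('wrist');b,st=blob(mask(im['wrist'],'red'),(325,300));print(st,rim(c,b,.11,.031))
for n in im: cv2.imwrite(f'pics/{n}9.png',im[n])
```

```text
ee [0.6352 0.1898 0.0716] clock 28.02 F [-0.4 -0.7  0.3] w 0.0 delta tool mm [ 0.6  0.6 -0.2]
[384 240  28  37 634] (array([0.63576091, 0.1914337 ]), np.float64(1.0628751144586939))
[  257   215   142   140 11538] (array([0.63730632, 0.19002316]), np.float64(0.8933072697282357))
```

The gripper reads 0 mm opening even though the cup should be between the pads. I'll check numerically where the pads are in the wrist picture.

Run:
```python
from h import *
for f in('w8','wrist9'):
    im=cv2.imread(f'pics/{f}.png'); h=cv2.cvtColor(im,40)
    for r in(260,290,320,345,370):
        # run-length classes: R red, d dark, g grey-bright, o other
        cls=np.where((h[r,:,1]>130)&((h[r,:,0]<7)|(h[r,:,0]>173)),'R',np.where((h[r,:,1]<60)&(h[r,:,2]>95),'g',np.where(h[r,:,2]<75,'d','o')))
        runs=[];s=0
        for i in range(1,641):
            if i==640 or cls[i]!=cls[s]:
                if i-s>4: runs.append(f'{cls[s]}{s}-{i}')
                s=i
        print(f,r,*runs)
s=manip.observe();print(s['grip_width'],s['joint_positions'].round(3),s['effort'].round(1))
```

```text
w8 260 d0-10 o10-137 R137-205 o205-390 d390-416 o416-438 d438-476 o476-494 g499-515 o515-618 g618-625 o625-633 g633-640
w8 290 d0-19 o19-389 d389-412 o412-640
w8 320 d0-28 o28-193 g193-206 d207-222 o222-436 d436-451 g451-465 o465-590 g595-614 d618-633 o633-640
w8 345 d0-25 o25-164 d164-175 g175-190 d191-225 o225-394 R394-404 o404-434 d434-467 g467-482 d483-495 o495-577 g580-640
w8 370 d1-33 o33-128 d131-173 g173-182 d182-217 o217-375 R375-400 o400-441 d441-475 g475-484 d485-526 o526-614 g614-640
wrist9 260 R0-178 o178-273 R273-383 o383-640
wrist9 290 R0-155 o155-260 R260-396 o396-624 g624-640
wrist9 320 R0-148 o148-259 R259-293 g294-326 o326-332 g332-363 R364-397 o397-452 o460-519 o520-533 o545-603 g603-635 o635-640
wrist9 345 R0-132 o132-270 R270-286 o286-320 g320-338 o338-372 R372-385 o385-434 g434-464 o464-509 d509-515 d525-530 d545-551 d553-562 o562-587 g587-622 o622-640
wrist9 370 R0-110 o110-449 o450-464 o465-536 d536-561 o561-640
-0.00022137881009222788 [-0.218  0.662 -0.208  1.829  0.206  0.671 -1.816] [ -0.  -53.4  -2.1 -14.9   0.    0.   -0. ]
```

Run:
```python
from h import *
s=cv2.imread('pics/scene9.png');w=cv2.imread('pics/wrist9.png')
a=cv2.resize(s[190:290,340:440],(400,400),interpolation=2);b=cv2.resize(w[180:400,220:440],(400,400))
cv2.imwrite('pics/v9.png',np.hstack([a,b]))
c=manip.calibration('wrist');e=manip.observe()['ee_pos'];print(proj(c,[e,e+[0,0,.0187],e+[0,0,.04]]))
```

```text
[[326.92997522 278.9089443 ]
 [326.7722961  294.00183873]
 [326.5505704  315.26900299]]
```

View pics/v9.png

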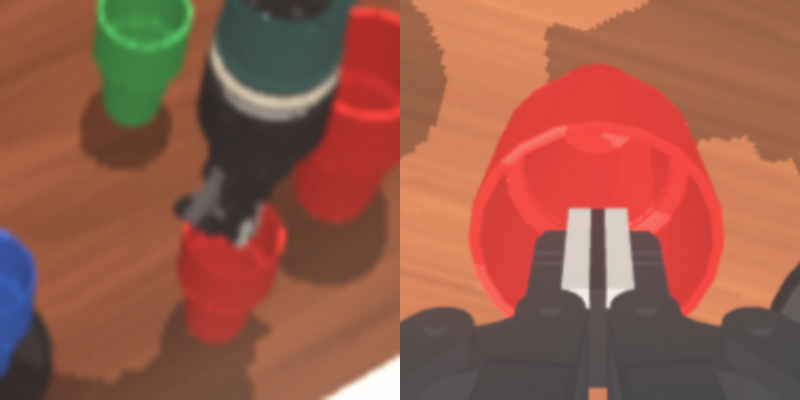

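The last view shows the shut fingers inside the red cup's mouth. The cup still stands upright in place, so the fast close slipped past the thin wall. I'll raise the fingers straight out, reopen, and regrip lower with small opening steps and a light squeeze.

drive_tool --motion '[{"dx": -8, "dy": 0, "dz": 0, "wx": 0, "wy": 0, "wz": 0}, {"dx": -22, "dy": 0, "dz": 0, "wx": 0, "wy": 0, "wz": 0}, {"dx": -42, "dy": 0, "dz": 0, "wx": 0, "wy": 0, "wz": 0}, {"dx": -65, "dy": 0, "dz": 0, "wx": 0, "wy": 0, "wz": 0}, {"dx": -90, "dy": 0, "dz": 0, "wx": 0, "wy": 0, "wz": 0}]'

```text
clock: 28.75
ee_pos: [0.6355, 0.1899, 0.1639]
tool_rot: [0.106, 0.7, 0.106, -0.699]
ft_force: [0.5, 0.2, -0.4]
grip_width: 0.0002
```

drive_tool --motion '[{"dx": -30, "dy": 0, "dz": 0, "wx": 0, "wy": 0, "wz": 0}, {"dx": -60, "dy": 0, "dz": 0, "wx": 0, "wy": 0, "wz": 0}, {"dx": -85, "dy": 0, "dz": 0, "wx": 0, "wy": 0, "wz": 0}, {"dx": -95, "dy": 0, "dz": 0, "wx": 0, "wy": 0, "wz": 0}, {"dx": -95, "dy": 0, "dz": 0, "wx": 0, "wy": 0, "wz": 0}]' --gripper 1 --squeeze 20

```text
clock: 29.38
ee_pos: [0.6355, 0.1899, 0.2578]
tool_rot: [0.105, 0.7, 0.106, -0.698]
ft_force: [-0.2, 0.5, 0.1]
grip_width: 0.0851
```

drive_tool --motion '[{"dx": 0, "dy": 0, "dz": 0, "wx": 0, "wy": 0, "wz": 0}, {"dx": 0, "dy": 0, "dz": 0, "wx": 0, "wy": 0, "wz": 0}, {"dx": 0, "dy": 0, "dz": 0, "wx": 0, "wy": 0, "wz": 0}, {"dx": 0, "dy": 0, "dz": 0, "wx": 0, "wy": 0, "wz": 0}, {"dx": 0, "dy": 0, "dz": 0, "wx": 0, "wy": 0, "wz": 0}]'

```text
clock: 30.0
ee_pos: [0.6351, 0.1898, 0.2564]
tool_rot: [-0.106, -0.699, -0.106, 0.699]
ft_force: [0.2, -0.1, -0.7]
grip_width: 0.0857
```

Run:
```python
from h import *
w=manip.grab_frame('wrist'); s=manip.grab_frame('scene')
c=manip.calibration('wrist');S=manip.calibration('scene')
b,st=blob(mask(w,'red'),(325,215)); p=rim(c,b,.11,.031);print(st,p)
b,st=blob(mask(s,'red'),(396,255)); print(st,rim(S,b,.11,.031))
goto((*p[0],.06))
```

```text
[ 294  176   69   73 3876] (array([0.63568287, 0.18954767]), np.float64(0.2189591160429126))
[384 237  28  40 836] (array([0.63471717, 0.19176616]), np.float64(0.5294260749270918))
ee [0.6352 0.1898 0.2566] clock 30.1 F [0.6 0.4 0.1] w 0.0856 delta tool mm [196.6   0.4  -0.4]
```

The cup hasn't moved (0.6357,0.1895) and the tool is centred. Descending deeper, then closing in steps.

drive_tool --motion '[{"dx": 15, "dy": 0, "dz": 0, "wx": 0, "wy": 0, "wz": 0}, {"dx": 45, "dy": 0, "dz": 0, "wx": 0, "wy": 0, "wz": 0}, {"dx": 75, "dy": 0, "dz": 0, "wx": 0, "wy": 0, "wz": 0}, {"dx": 100, "dy": 0, "dz": 0, "wx": 0, "wy": 0, "wz": 0}, {"dx": 120, "dy": 0, "dz": 0, "wx": 0, "wy": 0, "wz": 0}]'

```text
clock: 30.72
ee_pos: [0.6342, 0.1894, 0.1344]
tool_rot: [-0.106, -0.698, -0.106, 0.7]
ft_force: [-0.0, 0.2, -0.1]
grip_width: 0.0856
```

drive_tool --motion '[{"dx": 20, "dy": 0, "dz": 0, "wx": 0, "wy": 0, "wz": 0}, {"dx": 40, "dy": 0, "dz": 0, "wx": 0, "wy": 0, "wz": 0}, {"dx": 60, "dy": 0, "dz": 0, "wx": 0, "wy": 0, "wz": 0}, {"dx": 72, "dy": 0, "dz": 0, "wx": 0, "wy": 0, "wz": 0}, {"dx": 76, "dy": 0, "dz": 0, "wx": 0, "wy": 0, "wz": 0}]'

```text
clock: 31.35
ee_pos: [0.6348, 0.1896, 0.0596]
tool_rot: [-0.106, -0.699, -0.106, 0.7]
ft_force: [0.3, -0.3, -0.4]
grip_width: 0.0855
```

drive_tool --motion '[{"dx": 0, "dy": 0, "dz": 0, "wx": 0, "wy": 0, "wz": 0}, {"dx": 0, "dy": 0, "dz": 0, "wx": 0, "wy": 0, "wz": 0}, {"dx": 0, "dy": 0, "dz": 0, "wx": 0, "wy": 0, "wz": 0}, {"dx": 0, "dy": 0, "dz": 0, "wx": 0, "wy": 0, "wz": 0}, {"dx": 0, "dy": 0, "dz": 0, "wx": 0, "wy": 0, "wz": 0}]' --gripper 0.55 --squeeze 20

```text
clock: 31.98
ee_pos: [0.6353, 0.1898, 0.0608]
tool_rot: [0.106, 0.699, 0.106, -0.699]
ft_force: [0.4, -0.0, 0.2]
grip_width: 0.066
```

drive_tool --motion '[{"dx": 0, "dy": 0, "dz": 0, "wx": 0, "wy": 0, "wz": 0}, {"dx": 0, "dy": 0, "dz": 0, "wx": 0, "wy": 0, "wz": 0}, {"dx": 0, "dy": 0, "dz": 0, "wx": 0, "wy": 0, "wz": 0}, {"dx": 0, "dy": 0, "dz": 0, "wx": 0, "wy": 0, "wz": 0}, {"dx": 0, "dy": 0, "dz": 0, "wx": 0, "wy": 0, "wz": 0}]' --gripper 0.42

```text
clock: 32.6
ee_pos: [0.6352, 0.1898, 0.0606]
tool_rot: [0.106, 0.699, 0.106, -0.699]
ft_force: [-0.5, -0.7, 0.1]
grip_width: 0.0606
```

drive_tool --motion '[{"dx": 0, "dy": 0, "dz": 0, "wx": 0, "wy": 0, "wz": 0}, {"dx": 0, "dy": 0, "dz": 0, "wx": 0, "wy": 0, "wz": 0}, {"dx": 0, "dy": 0, "dz": 0, "wx": 0, "wy": 0, "wz": 0}, {"dx": 0, "dy": 0, "dz": 0, "wx": 0, "wy": 0, "wz": 0}, {"dx": 0, "dy": 0, "dz": 0, "wx": 0, "wy": 0, "wz": 0}]' --gripper 0.36

```text
clock: 33.22
ee_pos: [0.6355, 0.19, 0.0608]
tool_rot: [0.106, 0.699, 0.106, -0.699]
ft_force: [0.2, 1.0, 3.0]
grip_width: 0.0599
```

The fingers stopped on the collar: 59.9 mm against a 57.8 mm target, with the same -2 mm reading offset as on the brush. Test lift.

drive_tool --motion '[{"dx": -3, "dy": 0, "dz": 0, "wx": 0, "wy": 0, "wz": 0}, {"dx": -8, "dy": 0, "dz": 0, "wx": 0, "wy": 0, "wz": 0}, {"dx": -14, "dy": 0, "dz": 0, "wx": 0, "wy": 0, "wz": 0}, {"dx": -19, "dy": 0, "dz": 0, "wx": 0, "wy": 0, "wz": 0}, {"dx": -22, "dy": 0, "dz": 0, "wx": 0, "wy": 0, "wz": 0}]'

```text
clock: 33.85
ee_pos: [0.6354, 0.1898, 0.0831]
tool_rot: [0.106, 0.699, 0.106, -0.699]
ft_force: [-0.1, 0.4, -1.6]
grip_width: 0.0591
```

Run:
```python
from h import *
w=manip.grab_frame('wrist'); s=manip.grab_frame('scene')
cv2.imwrite('pics/s10.png',s);cv2.imwrite('pics/w10.png',w)
c=manip.calibration('wrist');S=manip.calibration('scene')
goto((.6353,.1898,.0608)); z=.11+manip.observe()['ee_pos'][2]-.0608
b,st=blob(mask(w,'red'),(325,290)); print(st,rim(c,b,z,.031))
b,st=blob(mask(s,'red'),(396,255)); print(st,rim(S,b,z,.031))
b,st=blob(mask(s,'blue'),(335,265)); print('blue',st,rim(S,b,.116,.031))
print(proj(S,[[.635,.19,0],[.635,.19,.022]]))
```

```text
ee [0.6355 0.1898 0.0831] clock 33.95 F [ 0.2 -0.4 -1.3] w 0.0595 delta tool mm [22.3 -0.   0.2]
[  255   218   148   170 19106] (array([0.63652532, 0.1894396 ]), np.float64(0.1985956092584798))
[385 235  28  38 573] (array([0.63654912, 0.19044108]), np.float64(0.9793693482486078))
blue [324 248  24  38 717] (array([0.58475191, 0.04159551]), np.float64(0.9088837471748281))
[[392.88890107 269.42242346]
 [393.84155783 265.3158245 ]]
```

The cup is lifted 22 mm and well held. Raising it and stepping aside so the wrist camera can see the blue rim past the held cup.

drive_tool --motion '[{"dx": -20, "dy": 0, "dz": 0, "wx": 0, "wy": 0, "wz": 0}, {"dx": -45, "dy": 0, "dz": 0, "wx": 0, "wy": 0, "wz": 0}, {"dx": -75, "dy": 0, "dz": 0, "wx": 0, "wy": 0, "wz": 0}, {"dx": -105, "dy": 0, "dz": 5, "wx": 0, "wy": 0, "wz": 0}, {"dx": -130, "dy": 0, "dz": 15, "wx": 0, "wy": 0, "wz": 0}]'

```text
clock: 34.58
ee_pos: [0.6215, 0.1857, 0.2153]
tool_rot: [0.105, 0.7, 0.106, -0.698]
ft_force: [-0.2, -0.1, -0.4]
grip_width: 0.0594
```

drive_tool --motion '[{"dx": -20, "dy": 0, "dz": 15, "wx": 0, "wy": 0, "wz": 0}, {"dx": -38, "dy": 0, "dz": 33, "wx": 0, "wy": 0, "wz": 0}, {"dx": -45, "dy": 0, "dz": 48, "wx": 0, "wy": 0, "wz": 0}, {"dx": -47, "dy": 0, "dz": 57, "wx": 0, "wy": 0, "wz": 0}, {"dx": -47, "dy": 0, "dz": 58, "wx": 0, "wy": 0, "wz": 0}]'

```text
clock: 35.2
ee_pos: [0.5647, 0.1679, 0.2594]
tool_rot: [-0.106, -0.699, -0.106, 0.699]
ft_force: [0.6, -1.0, -1.3]
grip_width: 0.0597
```

drive_tool --motion '[{"dx": 0, "dy": 0, "dz": 0, "wx": 0, "wy": 0, "wz": 0}, {"dx": 0, "dy": 0, "dz": 0, "wx": 0, "wy": 0, "wz": 0}, {"dx": 0, "dy": 0, "dz": 0, "wx": 0, "wy": 0, "wz": 0}, {"dx": 0, "dy": 0, "dz": 0, "wx": 0, "wy": 0, "wz": 0}, {"dx": 0, "dy": 0, "dz": 0, "wx": 0, "wy": 0, "wz": 0}]'

```text
clock: 35.83
ee_pos: [0.5655, 0.1682, 0.2595]
tool_rot: [-0.106, -0.699, -0.106, 0.699]
ft_force: [0.6, 0.4, -0.4]
grip_width: 0.0594
```

Run:
```python
from h import *
w=manip.grab_frame('wrist'); s=manip.grab_frame('scene');t=manip.grab_frame('top')
for n,i in(('w',w),('s',s),('t',t)):cv2.imwrite(f'pics/{n}11.png',i)
goto((.5825,.04,.26))
c=manip.calibration('wrist')
b,st=blob(mask(w,'blue'),(450,210)); print('blue w',st,rim(c,b,.116,.031)); 
n,l,ss,ce=cv2.connectedComponentsWithStats(mask(w,'blue'));print([tuple(x) for x in ss[1:] if x[4]>200])
b,st=blob(mask(w,'red'),(325,290)); print('red w',st,rim(c,b,.11+manip.observe()['ee_pos'][2]-.0608,.031))
for nm,i,uv in(('scene',s,(335,265)),('top',t,(315,220))):
    b,st=blob(mask(i,'blue'),uv); print(nm,st,rim(manip.calibration(nm),b,.116,.031))
```

```text
ee [0.5654 0.1682 0.2596] clock 35.98 F [-0.3 -0.9 -0.7] w 0.0598 delta tool mm [ -0.4 127.5  21.6]
blue w [ 417  199   77   72 4256] (array([0.58157774, 0.04308781]), np.float64(0.40980418581492917))
[(np.int32(417), np.int32(199), np.int32(77), np.int32(72), np.int32(4256))]
red w [  255   219   154   169 19082] (array([0.56655485, 0.16779044]), np.float64(0.20019557273118388))
scene [324 248  24  38 713] (array([0.58471757, 0.03999156]), np.float64(1.162044060933334))
top [307 206  22  20 281] (array([0.58053048, 0.03984004]), np.float64(0.769670557088457))
```

drive_tool --motion '[{"dx": 0, "dy": 15, "dz": 13, "wx": 0, "wy": 0, "wz": 0}, {"dx": 0, "dy": 45, "dz": 40, "wx": 0, "wy": 0, "wz": 0}, {"dx": 0, "dy": 80, "dz": 71, "wx": 0, "wy": 0, "wz": 0}, {"dx": 0, "dy": 110, "dz": 98, "wx": 0, "wy": 0, "wz": 0}, {"dx": 0, "dy": 125, "dz": 111, "wx": 0, "wy": 0, "wz": 0}]'

```text
clock: 36.6
ee_pos: [0.4938, 0.0119, 0.2595]
tool_rot: [-0.105, -0.699, -0.103, 0.7]
ft_force: [0.5, -0.3, -1.0]
grip_width: 0.0598
```

drive_tool --motion '[{"dx": 0, "dy": 0, "dz": 0, "wx": 0, "wy": 0, "wz": 0}, {"dx": 0, "dy": 0, "dz": 0, "wx": 0, "wy": 0, "wz": 0}, {"dx": 0, "dy": 0, "dz": 0, "wx": 0, "wy": 0, "wz": 0}, {"dx": 0, "dy": 0, "dz": 0, "wx": 0, "wy": 0, "wz": 0}, {"dx": 0, "dy": 0, "dz": 0, "wx": 0, "wy": 0, "wz": 0}]'

```text
clock: 37.22
ee_pos: [0.4964, 0.0166, 0.2595]
tool_rot: [-0.106, -0.699, -0.106, 0.699]
ft_force: [-0.2, 0.1, -1.6]
grip_width: 0.0594
```

Run:
```python
from h import *
w=manip.grab_frame('wrist'); cv2.imwrite('pics/w12.png',w)
c=manip.calibration('wrist')
b,st=blob(mask(w,'blue'),(325,100)); print('blue w',st,rim(c,b,.116,.031))
# bright rim ring: outermost contour, all sides, for comparison
k=max(cv2.findContours(b,0,cv2.CHAIN_APPROX_NONE)[0],key=len).reshape(-1,2);P,C=cast(c,k,.116);print('extent on rim plane',P.min(0),P.max(0),'cam',C.round(3))
h=cv2.cvtColor(w,40); d=cv2.inRange(h,(0,0,0),(180,90,75)); d[230:]=0
bd,sd=blob(d,(325,90)); print('tray dark',sd)
p=rim(c,b,.116,.031)[0]; goto((p[0],p[1],.26))
b,st=blob(mask(w,'red'),(325,290)); print('red w',st,rim(c,b,.11+manip.observe()['ee_pos'][2]-.0608,.031))
```

```text
blue w [ 294   76   73   77 3461] (array([0.58054833, 0.04037107]), np.float64(0.34123944836575437))
extent on rim plane [0.55005003 0.00989747] [0.61181079 0.0717956 ] cam [0.57  0.038 0.441]
tray dark [574   0  66  48 925]
ee [0.4964 0.0164 0.2595] clock 37.27 F [-0.5  0.7  0. ] w 0.0593 delta tool mm [ -0.5   2.  -87.5]
red w [  255   212   148   177 19515] (array([0.49738808, 0.01589737]), np.float64(0.1714533846044787))
```

The camera is now directly above the blue cup. The rim extents measure 61.8 mm across and centre at (0.5808,0.0406). Moving over it and lowering partway.

drive_tool --motion '[{"dx": 0, "dy": 0, "dz": -12, "wx": 0, "wy": 0, "wz": 0}, {"dx": 0, "dy": 0, "dz": -35, "wx": 0, "wy": 0, "wz": 0}, {"dx": 0, "dy": 1, "dz": -60, "wx": 0, "wy": 0, "wz": 0}, {"dx": 0, "dy": 1, "dz": -80, "wx": 0, "wy": 0, "wz": 0}, {"dx": 0, "dy": 1, "dz": -87, "wx": 0, "wy": 0, "wz": 0}]'

```text
clock: 37.9
ee_pos: [0.5815, 0.0416, 0.2594]
tool_rot: [0.106, 0.699, 0.106, -0.699]
ft_force: [-0.4, 1.0, -0.2]
grip_width: 0.0597
```

drive_tool --motion '[{"dx": 0, "dy": 0, "dz": 0, "wx": 0, "wy": 0, "wz": 0}, {"dx": 5, "dy": 0, "dz": 0, "wx": 0, "wy": 0, "wz": 0}, {"dx": 20, "dy": 0, "dz": 0, "wx": 0, "wy": 0, "wz": 0}, {"dx": 40, "dy": 0, "dz": 0, "wx": 0, "wy": 0, "wz": 0}, {"dx": 55, "dy": 0, "dz": 0, "wx": 0, "wy": 0, "wz": 0}]'

```text
clock: 38.52
ee_pos: [0.5784, 0.0403, 0.2029]
tool_rot: [-0.106, -0.698, -0.105, 0.7]
ft_force: [-0.3, 0.1, -0.9]
grip_width: 0.0598
```

drive_tool --motion '[{"dx": 8, "dy": 0, "dz": 0, "wx": 0, "wy": 0, "wz": 0}, {"dx": 12, "dy": 0, "dz": 0, "wx": 0, "wy": 0, "wz": 0}, {"dx": 12, "dy": 0, "dz": 0, "wx": 0, "wy": 0, "wz": 0}, {"dx": 12, "dy": 0, "dz": 0, "wx": 0, "wy": 0, "wz": 0}, {"dx": 12, "dy": 0, "dz": 0, "wx": 0, "wy": 0, "wz": 0}]'

```text
clock: 39.15
ee_pos: [0.5801, 0.0408, 0.1931]
tool_rot: [0.106, 0.7, 0.106, -0.699]
ft_force: [-0.3, -0.1, -0.7]
grip_width: 0.0594
```

Run:
```python
from h import *
goto((.5798,.0411,.1168))
s=manip.grab_frame('scene');cv2.imwrite('pics/s13.png',s);S=manip.calibration('scene')
for col,z in(('blue',.116),('red',.11+manip.observe()['ee_pos'][2]-.0608)):
    b,st=blob(mask(s,col),(335,255)); print(col,st,rim(S,b,z,.031))
```

```text
ee [0.5801 0.0408 0.1931] clock 39.15 F [-0.3 -0.1 -0.7] w 0.0594 delta tool mm [76.3 -0.4  0.3]
blue [324 252  24  34 516] (array([0.58851207, 0.03631871]), np.float64(2.4756412074930685))
red [323 218  29  43 687] (array([0.57876873, 0.04137762]), np.float64(1.1167497411457075))
```

drive_tool --motion '[{"dx": 8, "dy": 0, "dz": 0, "wx": 0, "wy": 0, "wz": 0}, {"dx": 16, "dy": 0, "dz": 0, "wx": 0, "wy": 0, "wz": 0}, {"dx": 24, "dy": 0, "dz": 0, "wx": 0, "wy": 0, "wz": 0}, {"dx": 30, "dy": 0, "dz": 0, "wx": 0, "wy": 0, "wz": 0}, {"dx": 34, "dy": 0, "dz": 0, "wx": 0, "wy": 0, "wz": 0}]'

```text
clock: 39.83
ee_pos: [0.5795, 0.0407, 0.158]
tool_rot: [-0.106, -0.699, -0.106, 0.699]
ft_force: [0.4, 0.1, -1.6]
grip_width: 0.0594
```

drive_tool --motion '[{"dx": 7, "dy": 0, "dz": 0, "wx": 0, "wy": 0, "wz": 0}, {"dx": 14, "dy": 0, "dz": 0, "wx": 0, "wy": 0, "wz": 0}, {"dx": 21, "dy": 0, "dz": 0, "wx": 0, "wy": 0, "wz": 0}, {"dx": 27, "dy": 0, "dz": 0, "wx": 0, "wy": 0, "wz": 0}, {"dx": 30, "dy": 0, "dz": 0, "wx": 0, "wy": 0, "wz": 0}]'

```text
clock: 40.45
ee_pos: [0.5795, 0.0407, 0.1281]
tool_rot: [-0.106, -0.699, -0.106, 0.699]
ft_force: [0.8, 0.3, -0.7]
grip_width: 0.0596
```

drive_tool --motion '[{"dx": 3, "dy": 0, "dz": 0, "wx": 0, "wy": 0, "wz": 0}, {"dx": 6, "dy": 0, "dz": 0, "wx": 0, "wy": 0, "wz": 0}, {"dx": 8, "dy": 0, "dz": 0, "wx": 0, "wy": 0, "wz": 0}, {"dx": 9, "dy": 0, "dz": 0, "wx": 0, "wy": 0, "wz": 0}, {"dx": 9, "dy": 0, "dz": 0, "wx": 0, "wy": 0, "wz": 0}]'

```text
clock: 41.08
ee_pos: [0.5798, 0.0407, 0.1196]
tool_rot: [0.106, 0.699, 0.106, -0.699]
ft_force: [0.7, 0.8, -1.3]
grip_width: 0.0598
```

drive_tool --motion '[{"dx": 1, "dy": 0, "dz": 0, "wx": 0, "wy": 0, "wz": 0}, {"dx": 2, "dy": 0, "dz": 0, "wx": 0, "wy": 0, "wz": 0}, {"dx": 2.5, "dy": 0, "dz": 0, "wx": 0, "wy": 0, "wz": 0}, {"dx": 2.5, "dy": 0, "dz": 0, "wx": 0, "wy": 0, "wz": 0}, {"dx": 2.5, "dy": 0, "dz": 0, "wx": 0, "wy": 0, "wz": 0}]'

```text
clock: 41.7
ee_pos: [0.5797, 0.0408, 0.1171]
tool_rot: [0.106, 0.699, 0.106, -0.699]
ft_force: [-0.6, 0.1, -1.9]
grip_width: 0.0595
```

drive_tool --motion '[{"dx": 0.5, "dy": 0, "dz": 0, "wx": 0, "wy": 0, "wz": 0}, {"dx": 1, "dy": 0, "dz": 0, "wx": 0, "wy": 0, "wz": 0}, {"dx": 1, "dy": 0, "dz": 0, "wx": 0, "wy": 0, "wz": 0}, {"dx": 1, "dy": 0, "dz": 0, "wx": 0, "wy": 0, "wz": 0}, {"dx": 1, "dy": 0, "dz": 0, "wx": 0, "wy": 0, "wz": 0}]'

```text
clock: 42.32
ee_pos: [0.5803, 0.041, 0.1167]
tool_rot: [0.106, 0.7, 0.106, -0.699]
ft_force: [-0.8, -0.0, 5.4]
grip_width: 0.0596
```

Contact comes exactly at the nested height (+5 N at TCP z 0.1167). Releasing and retreating.

drive_tool --motion '[{"dx": 0, "dy": 0, "dz": 0, "wx": 0, "wy": 0, "wz": 0}, {"dx": 0, "dy": 0, "dz": 0, "wx": 0, "wy": 0, "wz": 0}, {"dx": 0, "dy": 0, "dz": 0, "wx": 0, "wy": 0, "wz": 0}, {"dx": 0, "dy": 0, "dz": 0, "wx": 0, "wy": 0, "wz": 0}, {"dx": 0, "dy": 0, "dz": 0, "wx": 0, "wy": 0, "wz": 0}]' --gripper 0.6

```text
clock: 42.95
ee_pos: [0.5796, 0.0407, 0.116]
tool_rot: [-0.106, -0.699, -0.106, 0.699]
ft_force: [-0.3, 0.3, 1.0]
grip_width: 0.0681
```

drive_tool --motion '[{"dx": 0, "dy": 0, "dz": 0, "wx": 0, "wy": 0, "wz": 0}, {"dx": 0, "dy": 0, "dz": 0, "wx": 0, "wy": 0, "wz": 0}, {"dx": 0, "dy": 0, "dz": 0, "wx": 0, "wy": 0, "wz": 0}, {"dx": -5, "dy": 0, "dz": 0, "wx": 0, "wy": 0, "wz": 0}, {"dx": -15, "dy": 0, "dz": 0, "wx": 0, "wy": 0, "wz": 0}]' --gripper 1

```text
clock: 43.58
ee_pos: [0.5794, 0.0407, 0.1313]
tool_rot: [-0.106, -0.699, -0.106, 0.699]
ft_force: [-0.1, -0.4, 0.6]
grip_width: 0.0849
```

drive_tool --motion '[{"dx": -20, "dy": 0, "dz": 0, "wx": 0, "wy": 0, "wz": 0}, {"dx": -45, "dy": 0, "dz": 0, "wx": 0, "wy": 0, "wz": 0}, {"dx": -75, "dy": 0, "dz": 0, "wx": 0, "wy": 0, "wz": 0}, {"dx": -105, "dy": 0, "dz": 0, "wx": 0, "wy": 0, "wz": 0}, {"dx": -130, "dy": 0, "dz": 0, "wx": 0, "wy": 0, "wz": 0}]'

```text
clock: 44.2
ee_pos: [0.58, 0.0409, 0.2633]
tool_rot: [0.106, 0.7, 0.106, -0.699]
ft_force: [-0.2, 0.5, 0.6]
grip_width: 0.0854
```

drive_tool --motion '[{"dx": -20, "dy": 0, "dz": 20, "wx": 0, "wy": 0, "wz": 0}, {"dx": -35, "dy": 0, "dz": 50, "wx": 0, "wy": 0, "wz": 0}, {"dx": -40, "dy": 0, "dz": 75, "wx": 0, "wy": 0, "wz": 0}, {"dx": -40, "dy": 0, "dz": 86, "wx": 0, "wy": 0, "wz": 0}, {"dx": -40, "dy": 0, "dz": 87, "wx": 0, "wy": 0, "wz": 0}]'

```text
clock: 44.82
ee_pos: [0.4963, 0.0149, 0.3014]
tool_rot: [0.106, 0.699, 0.105, -0.699]
ft_force: [-0.2, -0.1, 0.5]
grip_width: 0.0855
```

drive_tool --motion '[{"dx": 0, "dy": 0, "dz": 0, "wx": 0, "wy": 0, "wz": 0}, {"dx": 0, "dy": 0, "dz": 0, "wx": 0, "wy": 0, "wz": 0}, {"dx": 0, "dy": 0, "dz": 0, "wx": 0, "wy": 0, "wz": 0}, {"dx": 0, "dy": 0, "dz": 0, "wx": 0, "wy": 0, "wz": 0}, {"dx": 0, "dy": 0, "dz": 0, "wx": 0, "wy": 0, "wz": 0}]'

```text
clock: 45.45
ee_pos: [0.4966, 0.0151, 0.301]
tool_rot: [-0.106, -0.699, -0.106, 0.699]
ft_force: [0.2, 0.1, -0.5]
grip_width: 0.0855
```

Run:
```python
from h import *
s=manip.grab_frame('scene');w=manip.grab_frame('wrist');goto((.5,.01,.29))
S=manip.calibration('scene');c=manip.calibration('wrist')
b,st=blob(mask(s,'blue'),(335,265)); print('blue',st)
b,st=blob(mask(s,'red'),(335,240)); print('red scene',st,rim(S,b,.166,.031)); 
P=np.array([.5808,.0406]);a=np.linspace(0,6.28,60)
circ=lambda z,r=.031:np.c_[P[0]+r*np.cos(a),P[1]+r*np.sin(a),a*0+z]
for z in(.166,.176): print('expected red rim rows/cols scene',z,proj(S,circ(z)).min(0),proj(S,circ(z)).max(0))
b,st=blob(mask(w,'red'),(325,100)); k=max(cv2.findContours(b,0,cv2.CHAIN_APPROX_NONE)[0],key=len).reshape(-1,2)
for z in(.166,.176):
    Q=cast(c,k,z)[0]; print('red wrist',z,st,'ctr',(Q.min(0)+Q.max(0))/2,'size',Q.max(0)-Q.min(0))
for n,col,uv,ss,v in(('green','green',(375,200),130,40),('brush','orange',(222,300),140,190)):
    b,st=blob(mask(s,col,ss,v),uv);print(n,st)
cv2.imwrite('pics/end.png',s)
```

```text
ee [0.4966 0.0151 0.3011] clock 45.55 F [-0.5 -0.1 -0.3] w 0.0853 delta tool mm [11.1  5.8 -1.7]
blue [324 265  24  21 279]
red scene [323 236  28  32 732] (array([0.57992745, 0.04194085]), np.float64(0.4595324366443096))
expected red rim rows/cols scene 0.166 [322.80812681 236.26588037] [349.07696296 258.77569131]
expected red rim rows/cols scene 0.176 [322.86426058 234.02500657] [349.29165072 256.61990821]
red wrist 0.166 [ 290   75   77   80 4733] ctr [0.58050407 0.04012207] size [0.06240517 0.06276417]
red wrist 0.176 [ 290   75   77   80 4733] ctr [0.58019032 0.04002215] size [0.06043427 0.06078193]
green [365 190  21  14 167]
brush [207 284  28  34 651]
```

The red rim sits at z ≈ 0.166: scene top row 236 against 236.3 predicted, and the wrist view gives a 62.4 mm diameter at that height. It is concentric with the blue cup. Handing in.

```bash
python3 -c "
from bench import manip; print(manip.close_job())"
```

```text
the job is handed in; nothing more can be done
None
```

The job is handed in at about 46 s of the 72 s allowed; no verdict was reported. I scrubbed the small red cup with three floor-to-rim strokes and hung the brush back in its holder. The red cup is nested in the blue cup on its tray.

**Last checks**
- **Strokes:** each downstroke ended with floor contact of 2 to 6 N at the right height, and each upstroke brought the tip to about the rim.
- **Brush:** the guard sits on the holder rim with the handle upright, and its image outline matches the start to about a pixel.
- **Nesting:** contact came exactly at the expected nested height. Afterwards the red rim measured z ≈ 0.166 m, within about 1 mm of the blue cup's axis. The gripper is clear of everything.
- **Wrist force:** readings at the end of each move stayed under about 6 N.

**Failed or disagreed**
- **First cup grip:** the fingers closed fully and ended up inside the red cup's mouth, without moving the cup. I withdrew and regripped the collar gently, closing in steps at 20 N.
- **Cameras:** the scene and top views disagreed by 4 to 5 mm, so I relied on the wrist camera for placing.
- **Green cup:** its scene colour mask gave only a small patch (21 × 14 px), so I did not re-measure it precisely. Nothing touched it on purpose.

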